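Tuck two books under the weighted arm of a desk press

TASK

Add the red and the blue pocket book to the pile in the desk press: slide the longer red one in first on top of the green one, then the shorter blue one on top of that, each tucked under the weighted arm and pushed right back against the stop, lying flat and straight. Leave the green book in its place and do not disturb the other things on the counter.

Things in the scene. Friction and masses are not known exactly. Their poses are not given: they have to be found in the camera images.
- press: grey steel desk press fixed to the counter, 104 mm wide, 8 mm base plate from x = -95 to +150 mm. Origin on the counter under the tray; its +x (within 0.35 rad of world x) is the way books slide in from the open front. The green book is in it, so the pile top is 22 mm above the counter at first, 36 mm with one more book, 50 mm with two
- press_stop (a point): middle of the front face of the back stop, at pile height (x = +75 mm, z = 22 mm in the press's frame); this upright wall is 90 mm wide, its top 58 mm above the counter, with a 28 mm wide slot in the middle for the arm from 34 mm up; the books' inner ends go against it
- press_mouth (a point): on the press's centre line (x = 0, z = 22 mm in its frame) between the two cheeks: side walls, tops 50 mm above the counter, from x = +5 to +75 mm, inner faces at y = +-32 mm, flaring outward to about y = +-40 mm at x = -19 mm
- press_foot (a point): middle of the underside of the 32 mm wide smooth steel foot of the hinged, weighted arm; it presses on the pile at x = +26 mm in the press's frame. Height 22 mm on the green book alone, about 38 mm with one more book, 54 mm with two (the tilted foot then rests on its heel). The hinge lies behind, at x = +135 mm, 50 mm up; the arm always falls back by its weight
- press_toe (a point): front tip of the arm's toe, which turns up like a ski before the foot: from x = +13 mm at pile level to this tip at x = -39 mm, 27 mm above the pile top. A book slid in on the pile goes under the toe and the arm rides up over it, with a push of a few N (about 2.5 N weight at the foot). A brass weight 30 mm across stands over the foot, top 60 mm up at first
- green_book_mid (a point): hardback pocket book lying flat, green covers, black elastic band round it near its +x end, 180 mm long (its x axis) x 52 mm wide (y) x 14 mm thick (z), about 0.14 kg; point at its centre, half-way up. It may go into the press either end first. Already under the arm, end against the back stop
- red_book_mid (a point): hardback pocket book lying flat, red covers, black elastic band round it near its +x end, 170 mm long (its x axis) x 52 mm wide (y) x 14 mm thick (z), about 0.14 kg; point at its centre, half-way up. It may go into the press either end first. Loose on the counter, lying roughly across the robot's view
- blue_book_mid (a point): hardback pocket book lying flat, blue covers, black elastic band round it near its +x end, 140 mm long (its x axis) x 52 mm wide (y) x 14 mm thick (z), about 0.14 kg; point at its centre, half-way up. It may go into the press either end first. Loose on the counter, lying roughly across the robot's view
- stamp: wooden rubber stamp standing upright on the counter beside one of the books, 28 x 58 mm foot (x, y), 73 mm high; origin under its centre
- staple_box: small cardboard staple box on the counter beside the other book, 37 x 62 mm (x, y), 31 mm high; origin under its centre
- dispenser: dark weighted tape dispenser to the left of the press, 36 x 167 mm, 78 mm high; origin under its centre, long along its y axis
- marker: black capped marker lying to the right of the press, 16 x 125 mm, 18 mm high; origin under its centre, long along its y axis
- pad: dark ink pad tin at the front of the counter between the books, 66 x 98 mm, 16 mm high; origin under its centre
- tape_roll: roll of beige tape lying flat at the right, 104 mm across, 25 mm high; origin under its centre
- glue: glue stick lying at the left, 28 x 95 mm, 28 mm high; origin under its centre

How it is judged:
On the way, in this order (a step that is already met when the one before it is completed fails the run):
1. the red book lies on the green one under the arm, pushed back to the stop, and the blue one is not in yet (x of red_book_mid in the frame of press between -0.022 and -0.006 m and y of red_book_mid in the frame of press between -0.009 and 0.009 m and z of red_book_mid in the frame of press between 0.024 and 0.035 m and angle between the x axis of red_book_mid and the x axis of press, either way round below 0.12 rad and angle between red_book_mid's own z axis and vertical below 0.1 rad and z of press_foot in the frame of press between 0.032 and 0.044 m and horizontal distance between blue_book_mid and press above 0.12 m), for 0.2 s.
2. the blue book lies on the red one under the arm, pushed back to the stop (x of blue_book_mid in the frame of press between -0.007 and 0.009 m and y of blue_book_mid in the frame of press between -0.009 and 0.009 m and z of blue_book_mid in the frame of press between 0.038 and 0.049 m and angle between the x axis of blue_book_mid and the x axis of press, either way round below 0.12 rad and angle between blue_book_mid's own z axis and vertical below 0.1 rad and z of press_foot in the frame of press between 0.047 and 0.062 m), for 0.2 s.
At the end, for the whole second after the job is handed in: In the press, from the bottom: green, red, blue, all flat (within 0.10 rad) and along the press (within 0.12 rad), each with its inner end within 12 mm of the back stop and its middle within 9 mm of the press's centre line, with the arm resting on the blue one (foot 47 to 60 mm up) (x of green_book_mid in the frame of press between -0.027 and -0.011 m and y of green_book_mid in the frame of press between -0.009 and 0.009 m and z of green_book_mid in the frame of press between 0.01 and 0.021 m and angle between the x axis of each of green_book_mid, red_book_mid, blue_book_mid and the x axis of press, either way round below 0.12 rad and angle between each of green_book_mid, red_book_mid, blue_book_mid's own z axis and vertical below 0.1 rad and x of red_book_mid in the frame of press between -0.022 and -0.006 m and y of red_book_mid in the frame of press between -0.009 and 0.009 m and z of red_book_mid in the frame of press between 0.024 and 0.035 m and x of blue_book_mid in the frame of press between -0.007 and 0.009 m and y of blue_book_mid in the frame of press between -0.009 and 0.009 m and z of blue_book_mid in the frame of press between 0.038 and 0.049 m and z of press_foot in the frame of press between 0.047 and 0.06 m); the robot touches nothing.
It fails at once if one of the other things on the counter (rubber stamp, staple box, tape dispenser, black marker, ink pad, tape roll, glue stick) is moved by more than 15 mm (distance of any of stamp, staple_box, dispenser, marker, pad, tape_roll, glue from where it was at the start of the episode above 0.015 m).
It also fails if it takes over 61 s, if anything falls off the work surface, if the arm or the gripper's body presses on something with over 40 N, if the wrist force passes 120 N, or if a joint passes its speed limit or range.

ROBOT

A 7-joint arm with a two-finger parallel gripper is mounted at the origin on a cart in front of the work surface, level with it; the furniture and walls round the work are solid. World frame = base frame: x ahead of the robot, y to its left, z up, the work surface at z = 0. Lengths are in m, angles in rad, forces in N, time in s.
With the tool pointing down it reaches from about 0.4 to 0.85 m from the base axis. Payload 10.4 kg.
Tool frame: the origin (TCP) lies at the centre of the arm's flange, where the gripper is bolted on; the fingertips stand 173 mm ahead of it and the grasp point (between the pads) lies 155 mm ahead of it (manip.nose_length is the distance from the TCP to the fingertips, in m); z points along the fingers, x is the direction in which the jaws open and shut, and the axes are right-handed (so a half turn about z gives the same grasp; the last joint's range is limited). The gripper opens to 85 mm and grips with 20 to 120 N. Pads are 22 mm wide; open, the fingers measure 114 mm over their backs; the gripper's body (76 mm by 85 mm) begins 54 mm behind the grasp point. The pads swing forward as they close: fully open they stand 13 mm farther back than shut.
Start: joints at [-1.173, 0.332, -0.065, 1.46, 0.022, 1.35, -0.088], TCP at [0.255, 0.57, 0.405] pointing down, gripper open.
Joint ranges: [-2.6, 2.6], [-0.5, 2.12], [-1.47, 1.34], [0.16, 2.42], [-1.27, 4.41], [0.06, 2.06], [-2.6, 2.6]. Speed limits (rad/s): [2.22, 2.22, 2.79, 2.79, 3.14, 3.14, 3.14].

INTERFACE

Orientations are given as a unit quaternion [x, y, z, w].
In Python, from workcell import status, cams, order, manip gives the robot as it stands.
- The arm moves only by the tool servo_tool, never from a script. Its argument "motion" is a list that holds one entry, the list of rows, each a list of 6 numbers: the shift along the tool's x, y, z in units of 50 mm (1.0 is 50 mm), then the turn, a rotation vector about the tool's x, y, z in units of 5 degrees (1.0 is 5 degrees). In form: [[[x, y, z, ax, ay, az], ...]]. A call has 1 to 12 rows; each row shifts and turns the pose as measured when the row begins, along the tool's axes as they then stand; what a row does not reach is not made up. A row lasts 1/10 s, in which the tool goes at most 50 mm and 8.59 degrees, less where a joint would pass 70% of its speed; a pose out of reach is approached as far as the arm can. A call is refused whole if a number of a shift passes 1 or a number of a turn 1, either way. A call with a gripper value outside its range is refused whole. "jaw" is the closure in counts, from 0 (fully open) to 255 (shut), set as the call begins (left out, the last holds). The fingers move at their own pace and stop on an object; "force" is the grip in N (left out, the last holds). Time passes only in rows, so rows that do not move let the fingers close. It gives the time, the measured TCP pose, the force and the opening at its end, in the units of the state.
- status.get_obs(): the state, without advancing time (a new reading comes with each control period).
- cams.camera(name): name is "scene" or "top" or "wrist"; returns a dict with "color" (400x640x3 uint8, red, green, blue), "vertical_fov" (degrees; the focal length in pixels is half the picture's height over the tangent of half this angle, whatever the lens; pixels are square), "cx", "cy" (the principal point, pixels), "extrinsics" (4x4, takes a point from camera to world coordinates). Camera axes: x right, y down, z forward; pixel columns grow to the right and rows downward; lengths in m; the calibration is good to about 2 mm. A picture is of the moment at which its call begins. There is no depth.
- order.hand_in(): hands the job in, once; it reports no verdict.
The state is a dict: "clock": time; "joint_pos": joint angles; "joint_velocities": joint speeds; "tau": joint torques, N m; "position": TCP position; "ee_rot": TCP orientation; "ft_force": force on the tool from outside, world axes, zero at the start; "torque": the same for the moment, N m; "grip_width": opening from 0.0 (shut) to 1.0 (fully open).
Only numpy, scipy, OpenCV 4.12 (cv2) and the standard library are available. Lean on these libraries where they do the work, as an engineer would, in place of code of your own. Each camera call takes 0.05 s, during which the arm holds its last target.

## Working session

There is one attempt and no reset: what is moved stays moved. The work goes in short steps, Python scripts to look and compute and a tool call to move; the robot and the scene stay as the last step left them, time stands still between calls to the robot, and variables do not carry over. Pictures are saved under pics/ and viewed, and the job is handed in when it is done.

Besides the shell and the picture viewer there is one more tool, called after "Call:" as a command line: name --argument value ..., lists and objects as JSON in quotes. servo_tool: Moves the arm, as the interface text tells. Its arguments: {"type":"object","properties":{"motion":{"type":"array","items":{"type":"array","items":{"type":"array","items":{"type":"number"}}}},"jaw":{"type":"number"},"force":{"type":"number"}},"required":["motion"]}

```bash
ls; mkdir -p pics; cat > h.py <<'E'
import numpy as np, cv2
from workcell import status, cams, order, manip
from scipy.spatial.transform import Rotation as R
def shot(n,f):
    c=cams.camera(n); cv2.imwrite('pics/'+f,c['color'][:,:,::-1]); return c
def ray(c,u,v,z):
    f=200/np.tan(np.radians(c['vertical_fov'])/2)
    E=np.array(c['extrinsics']); d=E[:3,:3]@np.array([(u-c['cx'])/f,(v-c['cy'])/f,1]); o=E[:3,3]
    return o+d*(z-o[2])/d[2]
def proj(c,p):
    f=200/np.tan(np.radians(c['vertical_fov'])/2)
    E=np.array(c['extrinsics']); q=E[:3,:3].T@(np.array(p)-E[:3,3])
    return c['cx']+f*q[0]/q[2], c['cy']+f*q[1]/q[2]
E
python3 - <<'E'
from h import *
import pickle
C={}
for n in ['top','scene','wrist']:
    C[n]=shot(n,n+'0.png'); print(n,C[n]['vertical_fov'],C[n]['cx'],C[n]['cy'],np.round(C[n]['extrinsics'],3).tolist())
pickle.dump(C,open('C0.pkl','wb'))
print(status.get_obs())
E
```

```text
pics
top 53.42253175847212 320.3723581199521 200.11878557141102 [[-0.022, -0.987, 0.16, 0.314], [-1.0, 0.025, 0.017, 0.008], [-0.021, -0.16, -0.987, 1.549], [0.0, 0.0, 0.0, 1.0]]
scene 55.197626659114526 318.720026341567 199.54288861348982 [[0.5, -0.357, 0.789, -0.457], [-0.866, -0.214, 0.452, -0.585], [0.007, -0.909, -0.416, 0.586], [0.0, 0.0, 0.0, 1.0]]
wrist 61.433089266192866 327.5928324042872 195.8155604540206 [[0.408, 0.873, 0.268, 0.188], [0.913, -0.39, -0.121, 0.602], [-0.001, 0.293, -0.956, 0.374], [0.0, 0.0, 0.0, 1.0]]
{'clock': 0.15, 'joint_pos': array([-1.1725986 ,  0.33272743, -0.0647197 ,  1.46069908,  0.02158171,
        1.34986518, -0.0884532 ]), 'joint_velocities': array([-0.00062014, -0.00151902, -0.00096144, -0.00208278, -0.00032175,
       -0.00055277, -0.00104041]), 'tau': array([ 1.22795798e-03, -6.25828528e+01,  4.93541965e-02, -3.91852963e+01,
        1.61212042e-02,  7.54179724e-03,  1.56284909e-05]), 'position': array([0.25525274, 0.5704155 , 0.40412174]), 'ee_rot': array([ 8.39171562e-01,  5.43866562e-01, -4.17395177e-04,  2.79706971e-04]), 'ft_force': array([ 0.0985373 ,  0.35771825, -0.90599479]), 'torque': array([-0.09706292, -0.02590514,  0.07343582]), 'grip_width': 1.0087678797619137}
```

View pics/top0.png

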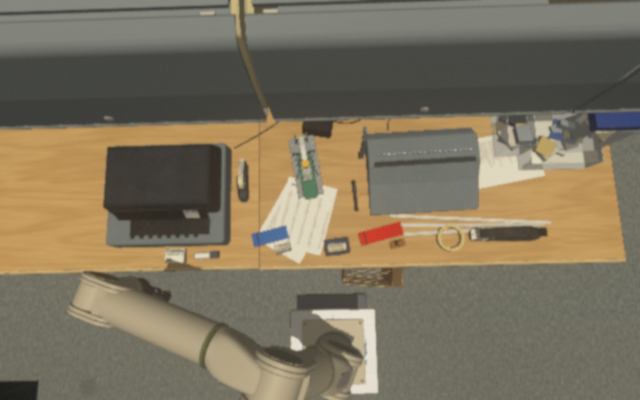

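View pics/scene0.png

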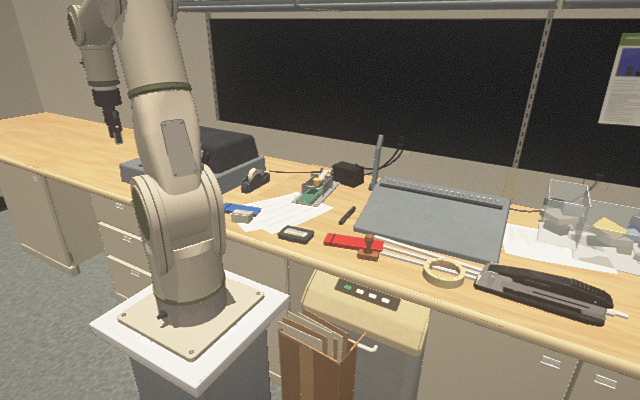

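View pics/wrist0.png

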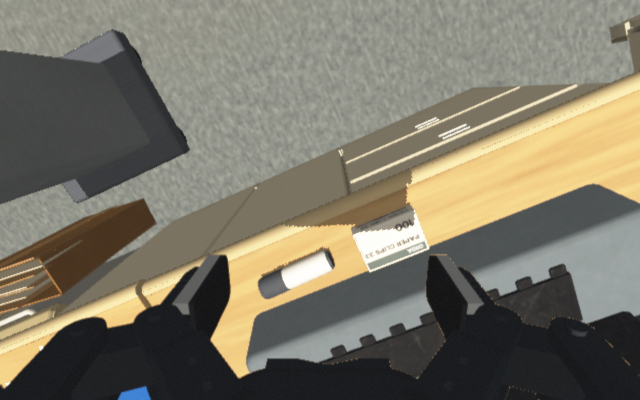

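Top view: the blue book is at (270,236), red at (381,233), the press with the green book at (305,170). The staple box is below-right of blue, the stamp below-right of red. I'll measure these next.

```bash
cat >> h.py <<'E'
def masks(c):
    hsv=cv2.cvtColor(c['color'],cv2.COLOR_RGB2HSV)
    H,S,V=cv2.split(hsv)
    return {'red':(((H<6)|(H>172))&(S>150)&(V>60)).astype(np.uint8),
     'blue':((H>100)&(H<125)&(S>130)&(V>50)).astype(np.uint8),
     'green':((H>60)&(H<90)&(S>80)&(V>30)).astype(np.uint8)}
def rect(c,col,z,roi=None):
    m=masks(c)[col]
    if roi is not None:
        k=np.zeros_like(m); k[roi[1]:roi[3],roi[0]:roi[2]]=1; m=m*k
    m=cv2.morphologyEx(m,cv2.MORPH_CLOSE,np.ones((7,7),np.uint8))
    cs,_=cv2.findContours(m,cv2.RETR_EXTERNAL,cv2.CHAIN_APPROX_NONE)
    q=max(cs,key=cv2.contourArea)[:,0,:]
    P=np.array([ray(c,u,v,z)[:2] for u,v in q],np.float32)*1000
    (cx,cy),(w,h),a=cv2.minAreaRect(P)
    if w<h: w,h=h,w;a+=90
    a=(a+90)%180-90
    return (cx/1000,cy/1000,w,h,a), cv2.boundingRect(q)
E
python3 - <<'E'
from h import *
import pickle
C=pickle.load(open('C0.pkl','rb'))
for n,roi in [('top',{'red':(350,215,415,255),'blue':(240,220,300,255),'green':(285,130,330,215)})]:
  for col in roi:
    print(n,col,rect(C[n],col,{'red':.014,'blue':.014,'green':.022}[col],roi[col]))
c=C['top']
print(cv2.imwrite('pics/crop0.png',cv2.resize(c['color'][110:270,220:440,::-1],None,fx=3.6,fy=3.6,interpolation=cv2.INTER_CUBIC)))
c=C['scene']
cv2.imwrite('pics/crop1.png',cv2.resize(c['color'][150:270,200:400,::-1],None,fx=4,fy=4,interpolation=cv2.INTER_CUBIC))
E
```

```text
top red ((0.429135498046875, -0.1938731231689453, 163.05189514160156, 44.94903564453125, -76.15853691101074), (359, 223, 44, 22))Traceback (most recent call last):
  File "<stdin>", line 6, in <module>
  File "h.py", line 26, in rect
    q=max(cs,key=cv2.contourArea)[:,0,:]
      ~~~^^^^^^^^^^^^^^^^^^^^^^^^
ValueError: max() iterable argument is empty
```

```bash
python3 - <<'E'
from h import *
import pickle
C=pickle.load(open('C0.pkl','rb'))
c=C['top']
cv2.imwrite('pics/crop0.png',cv2.resize(c['color'][110:270,220:440,::-1],None,fx=3.6,fy=3.6,interpolation=cv2.INTER_CUBIC))
hsv=cv2.cvtColor(c['color'],cv2.COLOR_RGB2HSV)
print(hsv[236,258:285],hsv[189,305:316])
c=C['scene']
cv2.imwrite('pics/crop1.png',cv2.resize(c['color'][150:270,200:400,::-1],None,fx=4,fy=4,interpolation=cv2.INTER_CUBIC))
E
```

```text
[[109 106 132]
 [108 121 143]
 [108 119 148]
 [107 122 148]
 [107 121 148]
 [108 122 149]
 [108 122 150]
 [108 122 152]
 [108 122 152]
 [108 123 151]
 [107 123 151]
 [108 121 152]
 [108 122 151]
 [108 122 153]
 [107 123 154]
 [108 124 154]
 [108 123 154]
 [108 124 156]
 [108 122 155]
 [107 123 153]
 [108 120 155]
 [108 122 155]
 [108 122 155]
 [108 122 155]
 [108 122 155]
 [108 118 155]
 [108 121 154]] [[ 60  69 122]
 [ 63  73 123]
 [ 63  70 124]
 [ 62  70 123]
 [ 63  68 123]
 [ 62  69 122]
 [ 62  68 123]
 [ 61  68 124]
 [ 63  70 124]
 [ 61  68 124]
 [ 62  69 125]]
```

View pics/crop0.png

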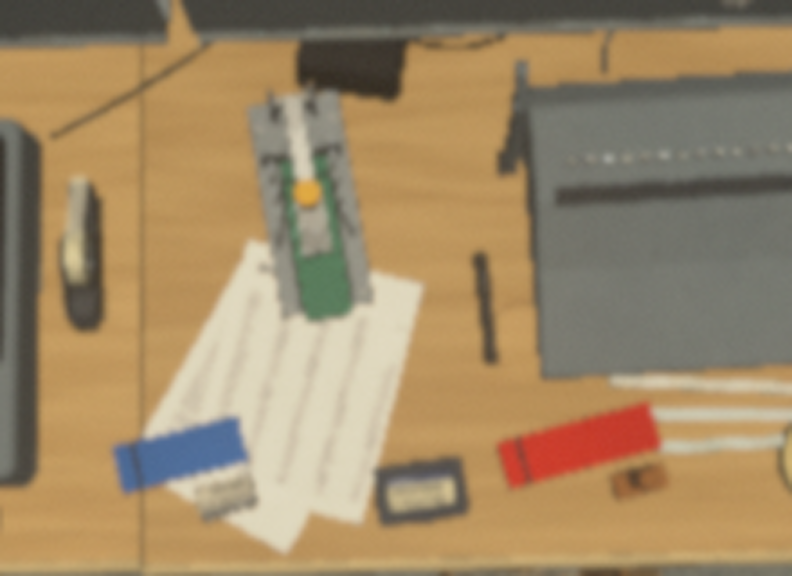

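View pics/crop1.png

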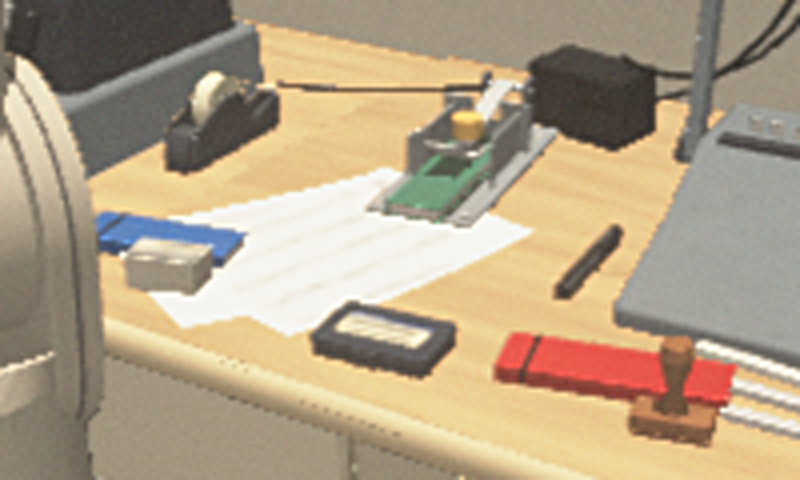

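```bash
sed -i "s/(H>172))&(S>150)/(H>172))\&(S>110)/; s/(S>130)&(V>50)/(S>75)\&(V>50)/; s/(H>60)&(H<90)&(S>80)/(H>52)\&(H<95)\&(S>45)/" h.py
python3 - <<'E'
from h import *
import pickle
C=pickle.load(open('C0.pkl','rb'))
n='top';roi={'red':(350,215,415,255),'blue':(240,220,300,255),'green':(285,130,330,215)}
for col in roi:
    print(n,col,rect(C[n],col,{'red':.014,'blue':.014,'green':.022}[col],roi[col]))
c=C['top']
s=3.6
def P(u,v,z): return ray(c,u/s+220,v/s+110,z)[:2]
# base plate corners in crop: front-left(283,318) front-right(372,303) back-left(250,104) back-right (338,92)
for p in [(283,318),(372,303),(250,104),(338,92)]: print('plate',P(*p,.008))
print('brass',P(307,192,.060),'stamp',P(638,480,.02),'stapbox',P(225,500,.015),'pad',P(420,490,.016))
from scipy.spatial.transform import Rotation as R
print(R.from_quat(status.get_obs()['ee_rot']).as_matrix().round(3), manip.nose_length)
cw=C['wrist'];o=status.get_obs();T=np.eye(4);T[:3,:3]=R.from_quat(o['ee_rot']).as_matrix();T[:3,3]=o['position']
print((np.linalg.inv(T)@cw['extrinsics']).round(3))
E
```

```text
top red ((0.4293262634277344, -0.19464718627929686, 164.6463165283203, 44.94903564453125, -76.15853691101074), (359, 223, 44, 22))
top blue ((0.4289599914550781, 0.23293104553222657, 131.2621307373047, 43.28978729248047, -77.26708889007568), (253, 227, 35, 19))
top green ((0.6629891967773438, 0.08298307800292969, 175.04421997070312, 50.291080474853516, 8.441036224365234), (298, 154, 19, 44))
plate [0.57403894 0.11962996]
plate [0.58820983 0.02197146]
plate [0.81817331 0.15348765]
plate [0.82933741 0.05455194]
brass [0.70147123 0.08833563] stamp [ 0.38845906 -0.25558542] stapbox [0.37752654 0.18365299] pad [ 0.38335768 -0.02454122]
[[ 0.408  0.913 -0.   ]
 [ 0.913 -0.408 -0.001]
 [-0.001  0.    -1.   ]] 0.1734
[[ 1.     0.     0.     0.002]
 [-0.     0.956  0.293 -0.075]
 [-0.    -0.293  0.956  0.03 ]
 [ 0.     0.     0.     1.   ]]
```

```bash
cat >> h.py <<'E'
def pose():
    o=status.get_obs(); return np.array(o['position']),R.from_quat(o['ee_rot']),o
def down(yaw,tilt=0):
    # tool x at yaw (deg), z down; tilt: body leans away from tool +y
    c,s=np.cos(np.radians(yaw)),np.sin(np.radians(yaw))
    M=np.array([[c,s,0],[s,-c,0],[0,0,-1.]])
    return R.from_matrix(M)*R.from_euler('x',-tilt,degrees=True)
def plan(pt,Rt,n=None,p0=None,R0=None):
    p,Rc,o=pose()
    if p0 is not None: p,Rc=np.array(p0),R0
    pt=np.array(pt,float); rv=(Rc.inv()*Rt).as_rotvec(degrees=True)
    if n is None: n=max(1,int(np.ceil(max(np.linalg.norm(pt-p)/.045,np.abs(rv).max()/4.8))))
    rows=[]
    for i in range(n):
        Ri=Rc*R.from_rotvec(rv*i/n,degrees=True)
        rows.append([round(float(x),2)+0 for x in np.r_[Ri.inv().apply((pt-p)/n)/.05, rv/n/5]])
    print(n,rows); return pt,Rt
E
python3 - <<'E'
from h import *
a=plan((.45,.2,.40),down(35),)
plan((.412,-.124,.38),down(13.8),p0=a[0],R0=a[1])
E
```

```text
10 [[-0.52, 0.66, 0.01, 0.0, 0.0, 0.62], [-0.48, 0.69, 0.01, 0.0, 0.0, 0.62], [-0.44, 0.71, 0.01, 0.0, 0.0, 0.62], [-0.4, 0.73, 0.01, 0.0, 0.0, 0.62], [-0.36, 0.75, 0.01, 0.0, 0.0, 0.62], [-0.32, 0.77, 0.01, 0.0, 0.0, 0.62], [-0.28, 0.79, 0.01, 0.0, 0.0, 0.62], [-0.24, 0.8, 0.01, 0.0, 0.0, 0.62], [-0.19, 0.81, 0.01, 0.0, 0.0, 0.62], [-0.15, 0.82, 0.01, 0.0, 0.0, 0.62]]
8 [[-0.54, 0.61, 0.05, 0.0, 0.0, 0.53], [-0.51, 0.63, 0.05, 0.0, 0.0, 0.53], [-0.48, 0.66, 0.05, 0.0, 0.0, 0.53], [-0.45, 0.68, 0.05, 0.0, 0.0, 0.53], [-0.42, 0.7, 0.05, 0.0, 0.0, 0.53], [-0.39, 0.72, 0.05, 0.0, 0.0, 0.53], [-0.35, 0.73, 0.05, 0.0, 0.0, 0.53], [-0.32, 0.75, 0.05, 0.0, 0.0, 0.53]]
```

Call:
servo_tool --motion '[[[-0.52, 0.66, 0, 0, 0, 0.62], [-0.48, 0.69, 0, 0, 0, 0.62], [-0.44, 0.71, 0, 0, 0, 0.62], [-0.4, 0.73, 0, 0, 0, 0.62], [-0.36, 0.75, 0, 0, 0, 0.62], [-0.32, 0.77, 0, 0, 0, 0.62], [-0.28, 0.79, 0, 0, 0, 0.62], [-0.24, 0.8, 0, 0, 0, 0.62], [-0.19, 0.81, 0, 0, 0, 0.62], [-0.15, 0.82, 0, 0, 0, 0.62]]]' --jaw 0

```text
clock: 1.15
position: [0.4499, 0.19, 0.4007]
ee_rot: [0.955, 0.295, -0.003, 0.0]
ft_force: [0.3, -0.6, -1.2]
grip_width: 0.999
```

Moves track well.

```bash
python3 - <<'E'
from h import *
plan((.412,-.124,.38),down(13.8))
E
```

```text
8 [[-0.52, 0.59, 0.05, 0.0, 0.01, 0.51], [-0.49, 0.62, 0.05, 0.0, 0.01, 0.51], [-0.47, 0.64, 0.05, 0.0, 0.01, 0.51], [-0.44, 0.66, 0.05, 0.0, 0.01, 0.51], [-0.41, 0.68, 0.05, 0.0, 0.01, 0.51], [-0.38, 0.7, 0.05, 0.0, 0.01, 0.51], [-0.34, 0.71, 0.05, 0.0, 0.01, 0.51], [-0.31, 0.73, 0.05, 0.0, 0.01, 0.51]]
```

Call:
servo_tool --motion '[[[-0.52, 0.59, 0.05, 0, 0, 0.51], [-0.49, 0.62, 0.05, 0, 0.01, 0.51], [-0.47, 0.64, 0.05, 0, 0.01, 0.51], [-0.44, 0.66, 0.05, 0, 0.01, 0.51], [-0.41, 0.68, 0.05, 0, 0.01, 0.51], [-0.38, 0.7, 0.05, 0, 0.01, 0.51], [-0.34, 0.71, 0.05, 0, 0.01, 0.51], [-0.31, 0.73, 0.05, 0, 0.01, 0.51], [0, 0, 0, 0, 0, 0]]]'

```text
clock: 2.05
position: [0.4058, -0.1427, 0.3796]
ee_rot: [0.994, 0.108, 0.001, -0.001]
ft_force: [0.7, 0.2, 0.1]
grip_width: 1.001
```

```bash
python3 - <<'E'
from h import *
c=shot('wrist','w1.png')
import pickle; pickle.dump(c,open('w1.pkl','wb'))
print(rect(c,'red',.014)); print(pose()[:1],pose()[1].as_matrix().round(3))
E
```

```text
((0.43264859008789064, -0.19234577941894532, 170.83523559570312, 51.460880279541016, -76.10867118835449), (314, 140, 51, 152))
(array([ 0.40636792, -0.14046064,  0.37962835]),) [[ 0.976  0.218  0.002]
 [ 0.218 -0.976  0.002]
 [ 0.002 -0.002 -1.   ]]
```

View pics/w1.png

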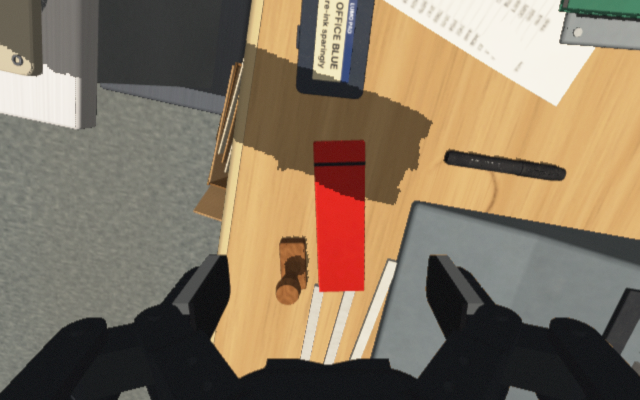

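Wrist view: the red book runs from (340,142) down to (340,290), and the measured 171×51 mm matches its size. The stamp is at (290,270) by the far end, and the band end at the top is free for grasping.

```bash
python3 - <<'E'
from h import *
a=plan((.4155,-.1234,.25),down(13.9))
plan((.4155,-.1234,.169),down(13.9),p0=a[0],R0=a[1],n=3)
E
```

```text
3 [[0.08, -0.1, 0.86, -0.01, -0.01, -0.09], [0.08, -0.1, 0.86, -0.01, -0.01, -0.09], [0.09, -0.1, 0.86, -0.01, -0.01, -0.09]]
3 [[0.0, 0.0, 0.54, 0.0, 0.0, 0.0], [0.0, 0.0, 0.54, 0.0, 0.0, 0.0], [0.0, 0.0, 0.54, 0.0, 0.0, 0.0]]
```

Call:
servo_tool --motion '[[[0.08, -0.1, 0.86, 0, 0, -0.09], [0.08, -0.1, 0.86, 0, 0, -0.09], [0.09, -0.1, 0.86, 0, 0, -0.09], [0, 0, 0, 0, 0, 0]]]'

```text
clock: 2.5
position: [0.417, -0.1194, 0.2485]
ee_rot: [0.992, 0.124, 0.004, -0.001]
ft_force: [-0.6, -0.4, 0.3]
grip_width: 1.001
```

```bash
python3 - <<'E'
from h import *
print(pose()[0])
plan((.4155,-.1234,.169),down(13.9),n=3)
E
```

```text
[ 0.41701014 -0.11938439  0.24846808]
3 [[-0.02, 0.02, 0.53, -0.01, -0.03, 0.02], [-0.02, 0.02, 0.53, -0.01, -0.03, 0.02], [-0.02, 0.02, 0.53, -0.01, -0.03, 0.02]]
```

Call:
servo_tool --motion '[[[-0.02, 0.02, 0.53, -0.01, -0.03, 0.02], [-0.02, 0.02, 0.53, -0.01, -0.03, 0.02], [-0.02, 0.02, 0.5, -0.01, -0.03, 0.02], [0, 0, 0, 0, 0, 0]]]'

```text
clock: 2.9
position: [0.4187, -0.1204, 0.174]
ee_rot: [0.992, 0.124, 0.002, -0.0]
ft_force: [0.0, -0.1, 0.7]
grip_width: 0.998
```

```bash
python3 - <<'E'
from h import *
shot('wrist','w2.png');print(pose()[0],pose()[1].as_matrix()[:,2])
E
```

```text
[ 0.41958626 -0.12059006  0.17549399] [ 5.68317775e-03  9.61608625e-04 -9.99983388e-01]
```

View pics/w2.png

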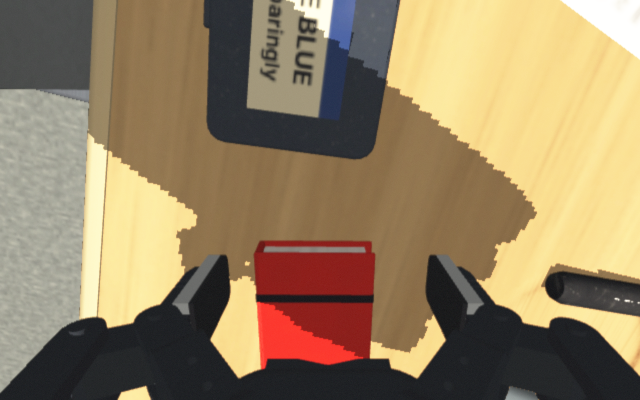

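Call:
servo_tool --motion '[[[-0.09, 0.04, 0.06, 0, -0.06, 0], [0, 0, 0.06, 0, 0, 0], [0, 0, 0, 0, 0, 0]]]'

```text
clock: 3.25
position: [0.4177, -0.1236, 0.1738]
ee_rot: [0.992, 0.124, 0.003, -0.0]
ft_force: [0.0, 0.9, 0.0]
grip_width: 0.998
```

Call:
servo_tool --motion '[[[0, 0, 0, 0, 0, 0], [0, 0, 0, 0, 0, 0], [0, 0, 0, 0, 0, 0], [0, 0, 0, 0, 0, 0], [0, 0, 0, 0, 0, 0], [0, 0, 0, 0, 0, 0]]]' --jaw 255 --force 80

```text
clock: 3.85
position: [0.4184, -0.1239, 0.1763]
ee_rot: [0.992, 0.124, 0.005, -0.001]
ft_force: [0.8, 0.8, -0.8]
grip_width: 0.578
```

```bash
python3 - <<'E'
from h import *
shot('wrist','w3.png');p,r,o=pose();print(p,r.as_matrix()[:,2],o['grip_width'],o['ft_force'])
E
```

```text
[ 0.41847083 -0.12388318  0.17625566] [ 0.00902951  0.00273966 -0.99995548] 0.5776341328687794 [ 0.82434304 -0.16004941 -0.82906942]
```

View pics/w3.png

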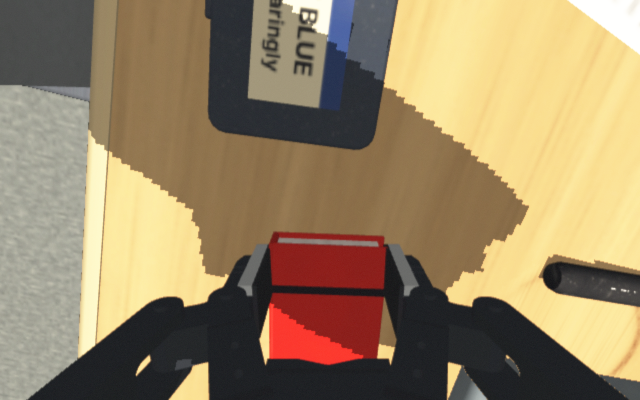

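Call:
servo_tool --motion '[[[0, 0, -0.4, 0, 0, 0], [0, 0, -0.6, 0, 0, 0], [0, 0, -0.6, 0, 0, 0], [0, 0, 0, 0, 0, 0]]]'

```text
clock: 4.3
position: [0.4169, -0.1239, 0.2574]
ee_rot: [0.992, 0.124, 0.002, -0.001]
ft_force: [0.5, 0.7, -1.5]
grip_width: 0.583
```

```bash
python3 - <<'E'
from h import *
shot('wrist','w4.png');p,r,o=pose();print(p,r.as_matrix()[:,2],o['grip_width'],o['ft_force'])
c=shot('scene','s4.png');cv2.imwrite('pics/s4c.png',cv2.resize(c['color'][150:270,250:450,::-1],None,fx=4,fy=4))
E
```

```text
[ 0.41626478 -0.12352362  0.2557313 ] [ 0.00224251  0.00181761 -0.99999583] 0.5819726613671388 [-0.58875834  0.44537483 -2.48613928]
```

View pics/w4.png

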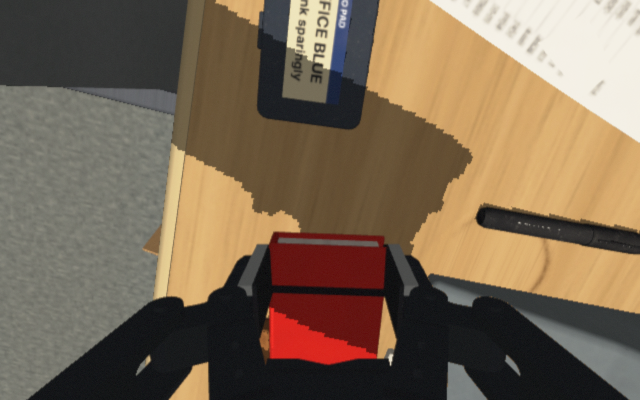

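View pics/s4c.png

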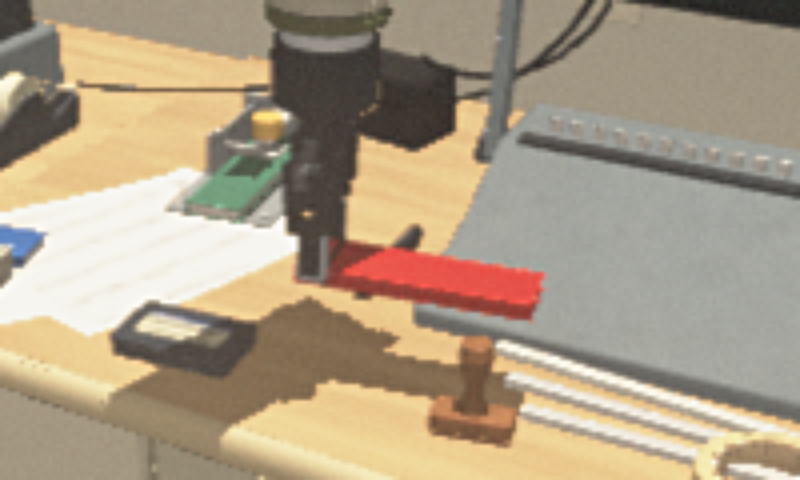

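```bash
python3 - <<'E'
from h import *
plan((.66,.03,.42),down(14.2))
E
```

```text
8 [[0.69, -0.22, -0.41, 0.0, 0.0, 0.0], [0.69, -0.22, -0.41, 0.0, 0.0, 0.0], [0.69, -0.22, -0.41, 0.0, 0.0, 0.0], [0.69, -0.22, -0.41, 0.0, 0.0, 0.0], [0.69, -0.22, -0.41, 0.0, 0.0, 0.0], [0.69, -0.22, -0.41, 0.0, 0.0, 0.0], [0.69, -0.22, -0.41, 0.0, 0.0, 0.0], [0.69, -0.22, -0.41, 0.0, 0.0, 0.0]]
```

Call:
servo_tool --motion '[[[0.69, -0.22, -0.41, 0, 0, 0], [0.69, -0.22, -0.41, 0, 0, 0], [0.69, -0.22, -0.41, 0, 0, 0], [0.69, -0.22, -0.41, 0, 0, 0], [0.69, -0.22, -0.41, 0, 0, 0], [0.69, -0.22, -0.41, 0, 0, 0], [0.69, -0.22, -0.41, 0, 0, 0], [0.69, -0.22, -0.41, 0, 0, 0], [0, 0, 0, 0, 0, 0], [0, 0, 0, 0, 0, 0]]]'

```text
clock: 5.4
position: [0.67, 0.038, 0.3991]
ee_rot: [0.992, 0.125, -0.014, -0.003]
ft_force: [-1.1, -1.1, -2.7]
grip_width: 0.578
```

```bash
python3 - <<'E'
from h import *
import pickle
c=shot('wrist','w5.png');p,r,o=pose();print(p,r.as_matrix().round(3))
pickle.dump(c,open('w5.pkl','wb'))
E
```

```text
[0.66976252 0.03847109 0.39897084] [[ 0.968  0.248 -0.03 ]
 [ 0.249 -0.969  0.003]
 [-0.028 -0.01  -1.   ]]
```

View pics/w5.png

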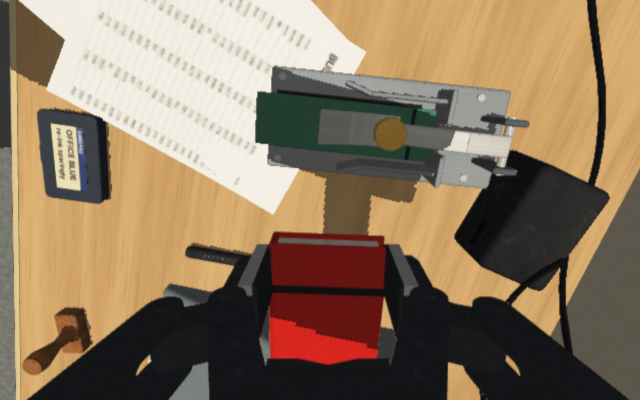

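Wrist view: the whole press is visible, with plate corners near (275,66), (268,165), (511,92) and (490,187), and green's front end at x≈257. I'll zoom in on the corners.

```bash
python3 - <<'E'
from h import *
import pickle
c=pickle.load(open('w5.pkl','rb'))
cv2.imwrite('pics/w5c.png',cv2.resize(c['color'][50:200,250:530,::-1],None,fx=2.85,fy=2.85,interpolation=cv2.INTER_CUBIC))
print(rect(c,'green',.022))
E
```

```text
((0.6658331298828125, 0.0850423355102539, 179.39453125, 52.608036041259766, 8.452234268188477), (256, 92, 181, 70))
```

View pics/w5c.png

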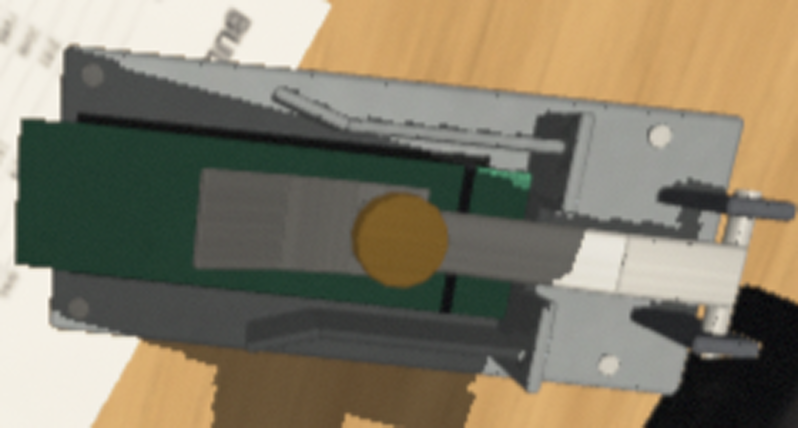

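```bash
python3 - <<'E'
from h import *
import pickle
c=pickle.load(open('w5.pkl','rb'))
q=[ray(c,250+u/2.85,50+v/2.85,.008)[:2] for u,v in [(66,46),(52,325),(742,118),(676,394)]]
fl,fr,bl,br=q
print(np.round(q,4))
n=np.linalg.norm
print('w',n(fl-fr),n(bl-br),'l',n(fl-bl),n(fr-br))
for a,b in[(fl,bl),(fr,br)]: print(np.degrees(np.arctan2(*(b-a)[::-1])))
for a,b in[(fr,fl),(br,bl)]: print(np.degrees(np.arctan2(*(b-a)[::-1]))-90)
d=((bl-fl)+(br-fr));d/=n(d); m=sum(q)/4; print('mid',m,'origin',m-d*.0275,np.degrees(np.arctan2(d[1],d[0])))
E
```

```text
[[0.5813 0.1241]
 [0.5965 0.0242]
 [0.8202 0.16  ]
 [0.8361 0.0591]]
w 0.10099326147308661 0.10221258497388562 l 0.2416161182560979 0.24211988318821143
8.561109811712454
8.273078956698905
8.670754575704436
8.950122538731321
mid [0.70856539 0.09185918] origin [0.68136159 0.08783385] 8.416944405550725
```

```bash
cat >> h.py <<'E'
PO=np.array([.681,.0875]); PA=8.45
D=np.array([np.cos(np.radians(PA)),np.sin(np.radians(PA))]); N=np.array([-D[1],D[0]])
def pw(x,y,z): return np.r_[PO+D*x+N*y,z]
def inpress():
    p,r,o=pose(); e=p[:2]-PO; print('press-frame tcp x %.4f y %.4f z %.4f'%(e@D,e@N,p[2]),'yaw',np.degrees(np.arctan2(*r.as_matrix()[1::-1,0])).round(2),'zax',r.as_matrix()[:,2].round(3),'F',np.round(o['ft_force'],1),'w',round(o['grip_width'],3),'t',o['clock'])
E
python3 - <<'E'
from h import *
plan(pw(-.215,0,.30),down(90+PA),n=18)
E
```

```text
18 [[-0.21, -0.07, 0.12, -0.02, 0.01, -0.93], [-0.2, -0.09, 0.12, -0.02, 0.01, -0.93], [-0.19, -0.11, 0.12, -0.02, 0.01, -0.93], [-0.19, -0.12, 0.12, -0.02, 0.01, -0.93], [-0.17, -0.14, 0.12, -0.02, 0.01, -0.93], [-0.16, -0.15, 0.11, -0.02, 0.01, -0.93], [-0.15, -0.16, 0.11, -0.02, 0.01, -0.93], [-0.14, -0.18, 0.11, -0.02, 0.01, -0.93], [-0.12, -0.19, 0.11, -0.02, 0.01, -0.93], [-0.11, -0.2, 0.11, -0.02, 0.01, -0.93], [-0.09, -0.2, 0.11, -0.02, 0.01, -0.93], [-0.07, -0.21, 0.11, -0.02, 0.01, -0.93], [-0.06, -0.22, 0.11, -0.02, 0.01, -0.93], [-0.04, -0.22, 0.11, -0.02, 0.01, -0.93], [-0.02, -0.22, 0.11, -0.02, 0.01, -0.93], [0.0, -0.22, 0.11, -0.02, 0.01, -0.93], [0.02, -0.22, 0.11, -0.02, 0.01, -0.93], [0.03, -0.22, 0.11, -0.02, 0.01, -0.93]]
```

Call:
servo_tool --motion '[[[-0.21, -0.07, 0.12, -0.02, 0.01, -0.93], [-0.2, -0.09, 0.12, -0.02, 0.01, -0.93], [-0.19, -0.11, 0.12, -0.02, 0.01, -0.93], [-0.19, -0.12, 0.12, -0.02, 0.01, -0.93], [-0.17, -0.14, 0.12, -0.02, 0.01, -0.93], [-0.16, -0.15, 0.11, -0.02, 0.01, -0.93], [-0.15, -0.16, 0.11, -0.02, 0.01, -0.93], [-0.14, -0.18, 0.11, -0.02, 0.01, -0.93], [-0.12, -0.19, 0.11, -0.02, 0.01, -0.93], [-0.11, -0.2, 0.11, -0.02, 0.01, -0.93], [-0.09, -0.2, 0.11, -0.02, 0.01, -0.93], [-0.07, -0.21, 0.11, -0.02, 0.01, -0.93]]]'

```text
clock: 6.65
position: [0.5187, 0.04, 0.316]
ee_rot: [0.81, 0.586, -0.015, -0.006]
ft_force: [-0.7, -0.0, -2.2]
grip_width: 0.581
```

```bash
python3 - <<'E'
from h import *
inpress()
plan(pw(-.215,0,.24),down(90+PA),n=10)
E
```

```text
press-frame tcp x -0.1675 y -0.0231 z 0.3160 yaw 71.84 zax [-0.031 -0.007 -0.999] F [-0.7 -0.  -2.2] w 0.581 t 6.65
10 [[0.0, -0.1, 0.15, -0.04, 0.01, -0.53], [0.01, -0.1, 0.15, -0.04, 0.01, -0.53], [0.01, -0.1, 0.15, -0.04, 0.01, -0.53], [0.02, -0.1, 0.15, -0.04, 0.01, -0.53], [0.02, -0.1, 0.15, -0.04, 0.01, -0.53], [0.02, -0.1, 0.15, -0.04, 0.01, -0.53], [0.03, -0.1, 0.15, -0.04, 0.01, -0.53], [0.03, -0.1, 0.15, -0.04, 0.01, -0.53], [0.04, -0.1, 0.15, -0.04, 0.01, -0.53], [0.04, -0.1, 0.15, -0.04, 0.01, -0.53]]
```

Call:
servo_tool --motion '[[[0, -0.14, 0.15, -0.05, 0.02, -0.53], [0.01, -0.13, 0.15, -0.05, 0.02, -0.53], [0.01, -0.13, 0.15, -0.05, 0.02, -0.53], [0.02, -0.12, 0.15, -0.05, 0.02, -0.53], [0.02, -0.1, 0.15, -0.05, 0.02, -0.53], [0.02, -0.1, 0.15, -0.05, 0.02, -0.53], [0.03, -0.1, 0.15, -0.05, 0.02, -0.53], [0.03, -0.1, 0.15, -0.05, 0.02, -0.53], [0.04, -0.05, 0.15, -0.05, 0.02, -0.53], [0.04, -0.05, 0.15, -0.05, 0.02, -0.53], [0, 0, 0, 0, 0, 0]]]'

```text
clock: 7.75
position: [0.4495, 0.0496, 0.2271]
ee_rot: [0.649, 0.761, 0.0, -0.005]
ft_force: [-0.2, 0.4, -1.8]
grip_width: 0.58
```

```bash
python3 - <<'E'
from h import *
inpress()
plan(pw(-.215,0,.203),down(90+PA),n=3)
E
```

```text
press-frame tcp x -0.2345 y -0.0035 z 0.2271 yaw 99.14 zax [-0.006  0.006 -1.   ] F [-0.2  0.4 -1.8] w 0.58 t 7.75
3 [[0.02, 0.13, 0.16, -0.02, -0.03, 0.05], [0.02, 0.13, 0.16, -0.02, -0.03, 0.05], [0.02, 0.13, 0.16, -0.02, -0.03, 0.05]]
```

Call:
servo_tool --motion '[[[0.02, 0.08, 0.16, -0.02, -0.03, 0.05], [0.02, 0.08, 0.16, -0.02, -0.03, 0.05], [0.02, 0.08, 0.16, -0.02, -0.03, 0.05], [0, 0, 0, 0, 0, 0]]]'

```text
clock: 8.15
position: [0.461, 0.0538, 0.2007]
ee_rot: [0.656, 0.755, -0.001, 0.0]
ft_force: [-0.7, 0.3, -1.9]
grip_width: 0.578
```

```bash
python3 - <<'E'
from h import *
c=shot('scene','s6.png');cv2.imwrite('pics/s6c.png',cv2.resize(c['color'][140:260,240:400,::-1],None,fx=5,fy=5,interpolation=cv2.INTER_CUBIC))
c=shot('top','t6.png');cv2.imwrite('pics/t6c.png',cv2.resize(c['color'][130:290,230:390,::-1],None,fx=3.7,fy=3.7,interpolation=cv2.INTER_CUBIC))
inpress()
E
```

```text
press-frame tcp x -0.2227 y -0.0012 z 0.2015 yaw 98.06 zax [ 0.    -0.001 -1.   ] F [-0.2 -0.  -2.1] w 0.583 t 8.25
```

View pics/s6c.png

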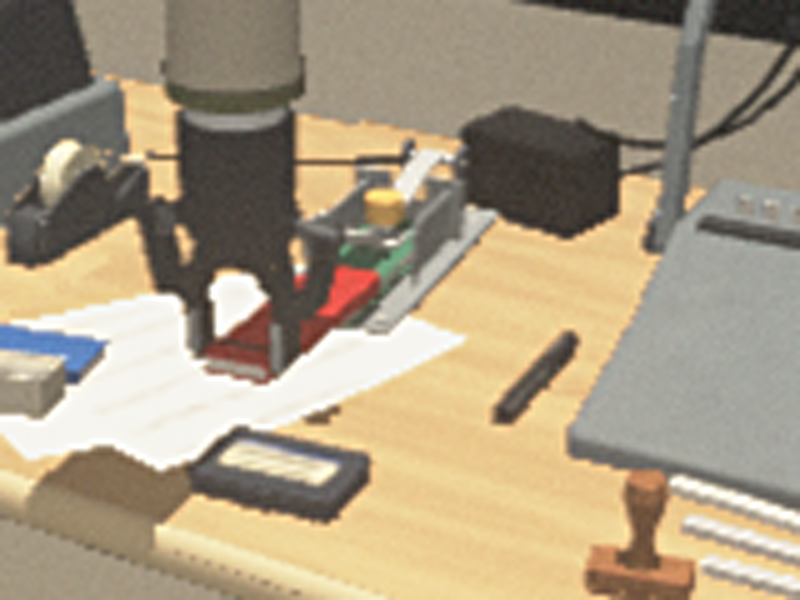

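View pics/t6c.png

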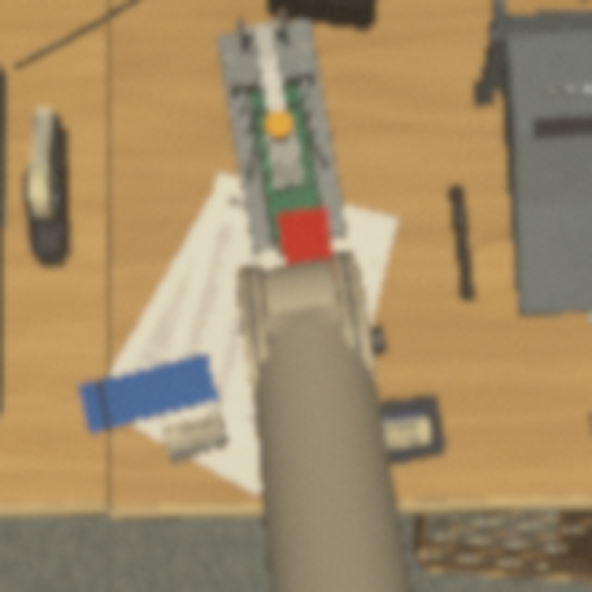

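Top view: the red leading end sits at (280–328, 213) in the crop, and green is around 268–317. Red may be offset to the right, so I'll measure it.

```bash
cat >> h.py <<'E'
def edges(c,col,z,roi):
    m=masks(c)[col]
    for v in range(roi[1],roi[3]):
        us=np.where(m[v,roi[0]:roi[2]])[0]+roi[0]
        if len(us)<5: continue
        a=ray(c,us[0]-.5,v,z)[:2]-PO; b=ray(c,us[-1]+.5,v,z)[:2]-PO
        print(col,v,len(us),'L x%.3f y%.4f R x%.3f y%.4f mid %.4f'%(a@D,a@N,b@D,b@N,(a@N+b@N)/2))
E
python3 - <<'E'
from h import *
c=cams.camera('top')
edges(c,'red',.038,(285,185,330,200)); edges(c,'green',.022,(285,140,330,190)); inpress()
E
```

```text
red 187 7 L x-0.070 y-0.0065 R x-0.075 y-0.0332 mid -0.0198
red 188 13 L x-0.071 y0.0133 R x-0.080 y-0.0363 mid -0.0115
red 189 13 L x-0.075 y0.0139 R x-0.083 y-0.0357 mid -0.0109
red 190 13 L x-0.079 y0.0146 R x-0.087 y-0.0350 mid -0.0102
red 191 13 L x-0.083 y0.0152 R x-0.091 y-0.0344 mid -0.0096
red 192 13 L x-0.086 y0.0158 R x-0.095 y-0.0337 mid -0.0089
red 193 13 L x-0.090 y0.0165 R x-0.099 y-0.0330 mid -0.0083
red 194 13 L x-0.094 y0.0171 R x-0.103 y-0.0324 mid -0.0076
red 195 13 L x-0.098 y0.0178 R x-0.107 y-0.0317 mid -0.0070
red 196 12 L x-0.103 y0.0146 R x-0.111 y-0.0311 mid -0.0082
red 197 12 L x-0.106 y0.0152 R x-0.114 y-0.0304 mid -0.0076
red 198 12 L x-0.110 y0.0159 R x-0.118 y-0.0298 mid -0.0070
red 199 12 L x-0.114 y0.0165 R x-0.122 y-0.0291 mid -0.0063
green 156 6 L x0.065 y0.0240 R x0.056 y-0.0269 mid -0.0015
green 157 5 L x0.061 y0.0246 R x0.053 y-0.0223 mid 0.0012
green 181 9 L x-0.037 y0.0246 R x-0.046 y-0.0257 mid -0.0005
green 182 14 L x-0.041 y0.0253 R x-0.051 y-0.0289 mid -0.0018
green 183 13 L x-0.046 y0.0220 R x-0.055 y-0.0282 mid -0.0031
green 184 12 L x-0.050 y0.0227 R x-0.058 y-0.0237 mid -0.0005
green 185 5 L x-0.054 y0.0233 R x-0.057 y0.0040 mid 0.0137
press-frame tcp x -0.2227 y -0.0012 z 0.2018 yaw 98.06 zax [ 0.001 -0.001 -1.   ] F [-0.3  0.4 -1.4] w 0.581 t 8.3
```

```bash
python3 - <<'E'
from h import *
c=shot('wrist','w6.png'); p,r,o=pose()
m=masks(c)['red']
from numpy import *
z=p[2]-.1615
yaw=98.06
L=[];Rr=[]
for v in range(240,352,3):
    us=where(m[v,200:450])[0]+200
    if len(us)<20: continue
    L.append(ray(c,us[0]-.5,v,z)[:2]);Rr.append(ray(c,us[-1]+.5,v,z)[:2])
    if v%15==0: print(v,us[0],us[-1])
for q in (L,Rr):
    vx,vy,x0,y0=cv2.fitLine(array(q,float32)*1000,cv2.DIST_HUBER,0,.01,.01).ravel()
    print('ang',degrees(arctan2(vy,vx)),'pt in press',(array([x0,y0])/1000-PO)@D,(array([x0,y0])/1000-PO)@N)
inpress()
E
```

```text
240 272 383
255 271 384
270 271 384
285 294 383
300 271 382
315 270 380
330 270 378
345 271 377
ang 4.9614725 pt in press -0.2081012089003078 -0.0257279152708772
ang 6.9434104 pt in press -0.2069387081872319 0.02444866581525839
press-frame tcp x -0.2227 y -0.0012 z 0.2020 yaw 98.07 zax [ 0.001 -0.001 -1.   ] F [-0.5 -0.2 -2.1] w 0.582 t 8.35
```

View pics/w6.png

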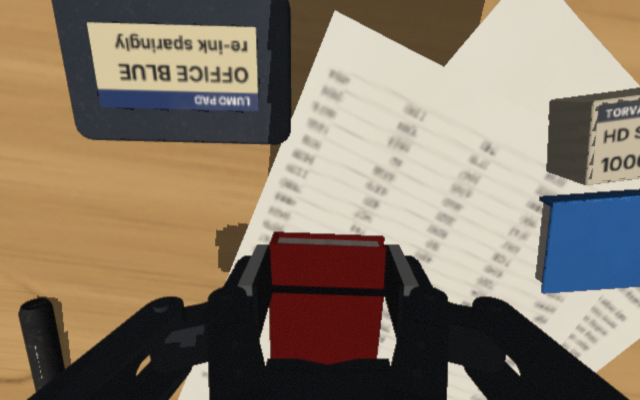

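```bash
python3 - <<'E'
from h import *
plan(pw(-.222,0.0,.2015),down(101),n=2)
E
```

```text
2 [[0.01, 0.01, 0.01, 0.0, 0.0, -0.29], [0.01, 0.01, 0.01, 0.0, 0.0, -0.29]]
```

Call:
servo_tool --motion '[[[0.02, 0, 0.01, 0, 0, -0.3], [0.02, 0, 0, 0, 0, -0.3], [0, 0, 0, 0, 0, 0]]]'

```text
clock: 8.65
position: [0.4608, 0.0557, 0.2023]
ee_rot: [0.634, 0.773, 0.001, 0.001]
ft_force: [0.3, 0.1, -1.1]
grip_width: 0.584
```

```bash
python3 - <<'E'
from h import *
c=cams.camera('top')
edges(c,'red',.040,(285,185,330,200)); edges(c,'green',.022,(285,180,330,188)); inpress()
I=c['color'][183:196,285:325].astype(int); 
for v in (189,191,193): print(c['color'][v,290:318,0].tolist())
for v in (182,183): print(c['color'][v,290:318].tolist())
E
```

```text
red 187 5 L x-0.070 y-0.0027 R x-0.073 y-0.0217 mid -0.0122
red 188 11 L x-0.070 y0.0209 R x-0.077 y-0.0211 mid -0.0001
red 189 12 L x-0.073 y0.0253 R x-0.081 y-0.0204 mid 0.0024
red 190 13 L x-0.077 y0.0259 R x-0.086 y-0.0236 mid 0.0012
red 191 13 L x-0.081 y0.0266 R x-0.090 y-0.0229 mid 0.0018
red 192 13 L x-0.085 y0.0272 R x-0.094 y-0.0223 mid 0.0025
red 193 14 L x-0.089 y0.0278 R x-0.098 y-0.0254 mid 0.0012
red 194 13 L x-0.093 y0.0285 R x-0.101 y-0.0210 mid 0.0037
red 195 13 L x-0.096 y0.0291 R x-0.105 y-0.0203 mid 0.0044
red 196 12 L x-0.101 y0.0259 R x-0.109 y-0.0197 mid 0.0031
red 197 13 L x-0.105 y0.0266 R x-0.113 y-0.0228 mid 0.0019
red 198 13 L x-0.109 y0.0272 R x-0.117 y-0.0222 mid 0.0025
red 199 12 L x-0.113 y0.0240 R x-0.121 y-0.0215 mid 0.0013
green 181 9 L x-0.037 y0.0246 R x-0.046 y-0.0257 mid -0.0005
green 182 14 L x-0.041 y0.0253 R x-0.051 y-0.0289 mid -0.0018
green 183 13 L x-0.046 y0.0220 R x-0.055 y-0.0282 mid -0.0031
green 184 11 L x-0.050 y0.0227 R x-0.057 y-0.0198 mid 0.0014
press-frame tcp x -0.2225 y 0.0009 z 0.2022 yaw 101.28 zax [ 0.002  0.    -1.   ] F [
[... 651 characters left out ...]
 102], [95, 115, 91], [89, 118, 88], [89, 116, 89], [87, 112, 85], [88, 115, 86], [88, 118, 89], [88, 119, 88], [89, 122, 90], [87, 121, 89], [87, 123, 90], [89, 123, 91], [89, 123, 90], [93, 124, 93], [102, 122, 97], [125, 128, 113], [142, 140, 127]]
[[220, 213, 187], [213, 200, 176], [196, 185, 162], [190, 181, 158], [195, 185, 162], [188, 178, 158], [165, 158, 143], [151, 147, 134], [148, 145, 133], [147, 144, 131], [139, 136, 123], [118, 120, 105], [96, 112, 89], [88, 116, 87], [88, 119, 87], [88, 119, 89], [87, 120, 90], [88, 121, 91], [87, 121, 89], [88, 123, 90], [89, 124, 90], [89, 124, 90], [88, 122, 90], [89, 124, 92], [92, 124, 92], [97, 120, 92], [116, 122, 103], [138, 136, 123]]
```

Call:
servo_tool --motion '[[[-0.04, 0.2, 0.02, 0, 0, 0], [-0.03, 0.2, 0, 0, 0, 0], [-0.01, 0.2, 0, 0, 0, 0], [-0.01, 0.2, 0, 0, 0, 0], [-0.01, 0.2, 0, 0, 0, 0], [-0.01, 0.2, 0, 0, 0, 0]]]'

```text
clock: 9.3
position: [0.5246, 0.0623, 0.2005]
ee_rot: [0.634, 0.773, -0.001, -0.0]
ft_force: [-3.0, -0.7, -2.1]
grip_width: 0.58
```

```bash
python3 - <<'E'
from h import *
inpress()
c=shot('scene','s7.png');cv2.imwrite('pics/s7c.png',cv2.resize(c['color'][150:230,270:380,::-1],None,fx=7,fy=7,interpolation=cv2.INTER_CUBIC))
E
```

```text
press-frame tcp x -0.1584 y -0.0019 z 0.2005 yaw 101.26 zax [-0.001 -0.    -1.   ] F [-3.  -0.7 -2.1] w 0.58 t 9.3
```

View pics/s7c.png

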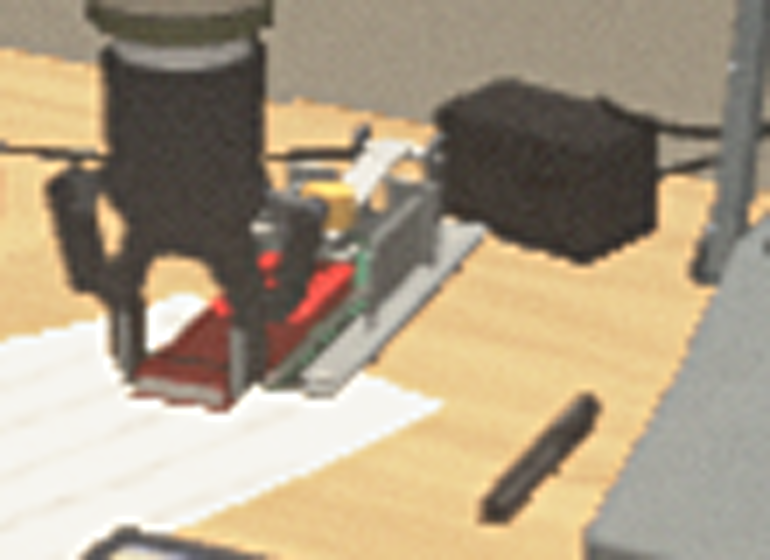

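Red's leading end is between the cheeks and has met the toe (3 N). I'll continue.

Call:
servo_tool --motion '[[[-0.01, 0.2, 0.02, 0, 0, 0], [-0.01, 0.2, 0.01, 0, 0, 0], [-0.01, 0.2, 0, 0, 0, 0], [-0.01, 0.2, 0, 0, 0, 0]]]'

```text
clock: 9.75
position: [0.5671, 0.0685, 0.1983]
ee_rot: [0.634, 0.773, -0.001, -0.001]
ft_force: [-3.5, -1.1, 0.5]
grip_width: 0.58
```

```bash
python3 - <<'E'
from h import *
inpress()
c=shot('scene','s8.png');cv2.imwrite('pics/s8c.png',cv2.resize(c['color'][150:230,270:380,::-1],None,fx=7,fy=7,interpolation=cv2.INTER_CUBIC))
E
```

```text
press-frame tcp x -0.1155 y -0.0020 z 0.1983 yaw 101.26 zax [-0.003 -0.001 -1.   ] F [-3.5 -1.1  0.5] w 0.58 t 9.75
```

View pics/s8c.png

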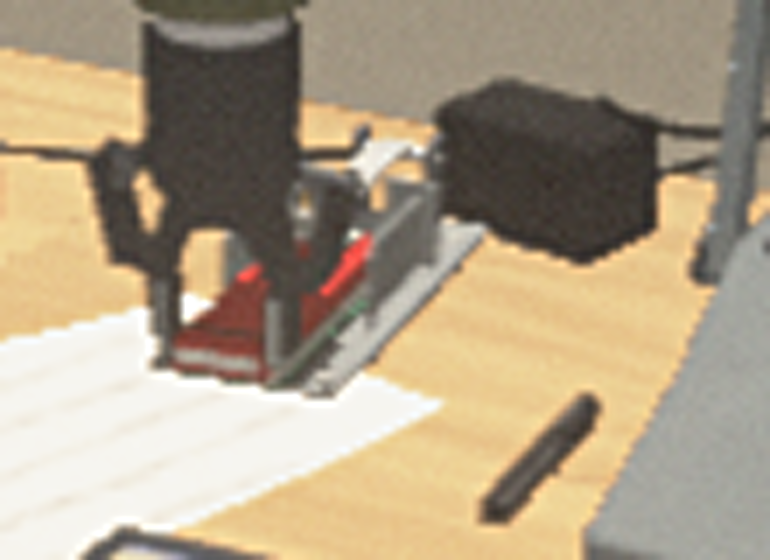

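Call:
servo_tool --motion '[[[-0.01, 0.2, 0, 0, 0, 0], [-0.01, 0.2, 0, 0, 0, 0], [-0.01, 0.12, 0, 0, 0, 0], [-0.01, 0.1, 0, 0, 0, 0]]]'

```text
clock: 10.2
position: [0.5996, 0.073, 0.198]
ee_rot: [0.634, 0.773, -0.003, -0.003]
ft_force: [-35.1, -4.4, 29.7]
grip_width: 0.581
```

```bash
python3 - <<'E'
from h import *
inpress()
E
```

```text
press-frame tcp x -0.0826 y -0.0024 z 0.1980 yaw 101.27 zax [-0.008 -0.001 -1.   ] F [-35.1  -4.4  29.7] w 0.581 t 10.2
```

Call:
servo_tool --motion '[[[0, 0, -0.02, 0, 0, 0], [0, 0, -0.01, 0, 0, 0], [0, 0, 0, 0, 0, 0]]]'

```text
clock: 10.5
position: [0.5997, 0.0731, 0.1993]
ee_rot: [0.634, 0.773, -0.003, -0.003]
ft_force: [-2.6, -0.9, -1.5]
grip_width: 0.579
```

```bash
python3 - <<'E'
from h import *
inpress()
c=shot('scene','s9.png');cv2.imwrite('pics/s9c.png',cv2.resize(c['color'][140:230,270:380,::-1],None,fx=6.5,fy=6.5,interpolation=cv2.INTER_CUBIC))
E
```

```text
press-frame tcp x -0.0825 y -0.0023 z 0.1993 yaw 101.25 zax [-0.01  -0.001 -1.   ] F [-2.6 -0.9 -1.5] w 0.579 t 10.5
```

View pics/s9c.png

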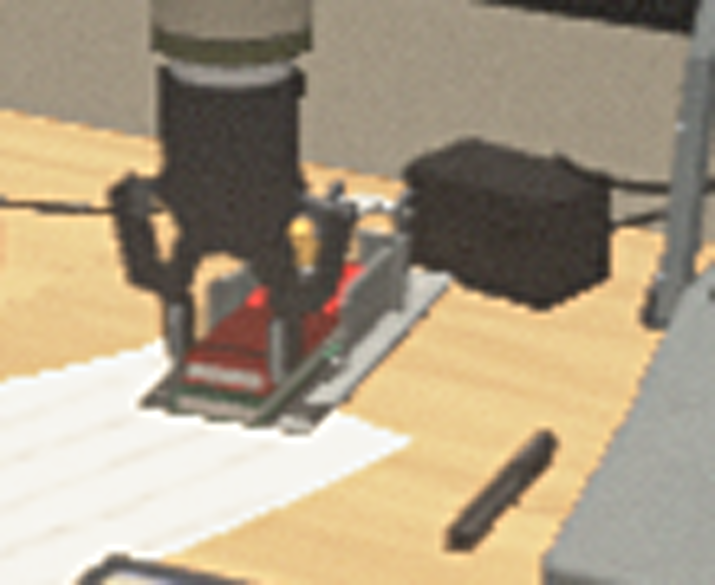

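Call:
servo_tool --motion '[[[0, 0, 0, 0, 0, 0], [0, 0, 0, 0, 0, 0], [0, 0, 0, 0, 0, 0], [0, 0, 0, 0, 0, 0], [0, 0, -0.5, 0, 0, 0], [0, 0, -0.8, 0, 0, 0], [0, 0, -0.8, 0, 0, 0], [0, 0, -0.8, 0, 0, 0], [0, 0.9, -0.8, 0, 0, 0], [0, 0.9, 0, 0, 0, 0], [0, 0.9, 0, 0, 0, 0], [0, 0, 0, 0, 0, 0]]]' --jaw 0

```text
clock: 11.75
position: [0.7296, 0.0991, 0.3852]
ee_rot: [0.634, 0.774, -0.0, -0.0]
ft_force: [-0.5, 0.7, -1.3]
grip_width: 0.999
```

```bash
python3 - <<'E'
from h import *
inpress()
c=shot('wrist','w10.png')
(x,y,w,h,a),bb=rect(c,'red',.036); e=np.array([x,y])-PO; print('red press',e@D,e@N,w,h,a-PA,bb)
try:
 (x,y,w,h,a),bb=rect(c,'green',.022); e=np.array([x,y])-PO; print('green',e@D,e@N,w,h,a-PA,bb)
except Exception as ex: print(ex)
E
```

```text
press-frame tcp x 0.0497 y 0.0044 z 0.3852 yaw 101.34 zax [-0.001  0.    -1.   ] F [-0.5  0.7 -1.3] w 0.999 t 11.75
red press -0.011345363612149722 -0.0007051041096883536 172.13836669921875 52.1304931640625 0.0384166717529304 (294, 0, 65, 198)
green -0.099831273119904 -0.000475124963158094 49.398841857910156 3.9198107719421387 -87.08857555389405 (301, 0, 57, 6)
```

View pics/w10.png

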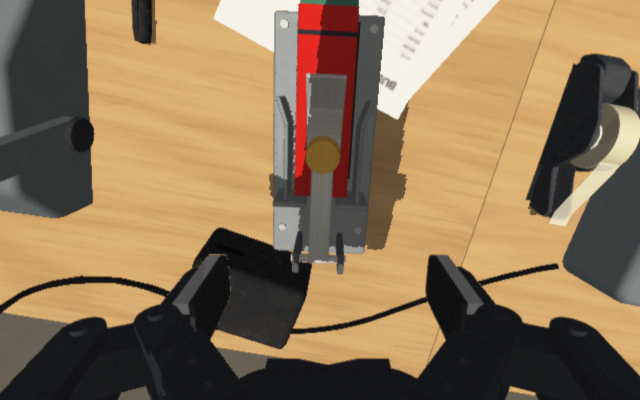

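Wrist check: red is at x −11 mm, y −1 mm, 0.04° in the press frame, with the green end showing 10 mm beyond it at the top, so step 1 looks met. On to blue.

```bash
python3 - <<'E'
from h import *
plan((.425,.27,.37),down(12.7),n=18)
E
```

```text
18 [[0.25, -0.29, 0.02, 0.0, 0.0, 0.98], [0.23, -0.31, 0.02, 0.0, 0.0, 0.98], [0.2, -0.33, 0.02, 0.0, 0.0, 0.98], [0.17, -0.35, 0.02, 0.0, 0.0, 0.98], [0.14, -0.36, 0.02, 0.0, 0.0, 0.98], [0.11, -0.37, 0.02, 0.0, 0.0, 0.98], [0.08, -0.38, 0.02, 0.0, 0.0, 0.98], [0.04, -0.38, 0.02, 0.0, 0.0, 0.98], [0.01, -0.39, 0.02, 0.0, 0.0, 0.98], [-0.02, -0.39, 0.02, 0.0, 0.0, 0.98], [-0.06, -0.38, 0.02, 0.0, 0.0, 0.98], [-0.09, -0.38, 0.02, 0.0, 0.0, 0.98], [-0.12, -0.37, 0.02, 0.0, 0.0, 0.98], [-0.15, -0.36, 0.02, 0.0, 0.0, 0.98], [-0.18, -0.34, 0.02, 0.0, 0.0, 0.98], [-0.21, -0.32, 0.02, 0.0, 0.0, 0.98], [-0.24, -0.31, 0.02, 0.0, 0.0, 0.98], [-0.26, -0.28, 0.02, 0.0, 0.0, 0.98]]
```

Call:
servo_tool --motion '[[[0.25, -0.29, 0.02, 0, 0, 0.98], [0.23, -0.31, 0.02, 0, 0, 0.98], [0.2, -0.33, 0.02, 0, 0, 0.98], [0.17, -0.35, 0.02, 0, 0, 0.98], [0.14, -0.36, 0.02, 0, 0, 0.98], [0.11, -0.37, 0.02, 0, 0, 0.98], [0.08, -0.38, 0.02, 0, 0, 0.98], [0.04, -0.38, 0.02, 0, 0, 0.98], [0.01, -0.39, 0.02, 0, 0, 0.98], [-0.02, -0.39, 0.02, 0, 0, 0.98], [-0.06, -0.38, 0.02, 0, 0, 0.98], [-0.09, -0.38, 0.02, 0, 0, 0.98]]]'

```text
clock: 13.0
position: [0.5136, 0.2114, 0.3768]
ee_rot: [0.941, 0.34, 0.002, -0.002]
ft_force: [0.5, -0.5, 0.3]
grip_width: 1.002
```

```bash
python3 - <<'E'
from h import *
inpress();plan((.425,.27,.37),down(12.7))
E
```

```text
press-frame tcp x -0.1474 y 0.1471 z 0.3768 yaw 39.71 zax [ 0.002  0.006 -1.   ] F [ 0.5 -0.5  0.3] w 1.002 t 13.0
6 [[-0.1, -0.34, 0.02, -0.01, -0.01, 0.9], [-0.13, -0.33, 0.02, -0.01, -0.01, 0.9], [-0.15, -0.32, 0.02, -0.01, -0.01, 0.9], [-0.18, -0.31, 0.02, -0.01, -0.01, 0.9], [-0.2, -0.29, 0.02, -0.01, -0.01, 0.9], [-0.22, -0.27, 0.02, -0.01, -0.01, 0.9]]
```

Call:
servo_tool --motion '[[[-0.1, -0.32, 0.02, -0.01, -0.01, 0.9], [-0.13, -0.31, 0.02, -0.01, -0.01, 0.9], [-0.15, -0.3, 0.02, -0.01, -0.01, 0.9], [-0.18, -0.28, 0.02, -0.01, -0.01, 0.9], [-0.2, -0.25, 0.02, -0.01, -0.01, 0.9], [-0.22, -0.22, 0.02, -0.01, -0.01, 0.9], [0, 0, 0, 0, 0, 0], [0, 0, 0, 0, 0, 0]]]'

```text
clock: 13.8
position: [0.4189, 0.2603, 0.3729]
ee_rot: [0.995, 0.102, 0.001, -0.004]
ft_force: [-0.4, 0.1, 0.1]
grip_width: 1.002
```

```bash
python3 - <<'E'
from h import *
c=shot('wrist','w11.png')
print(rect(c,'blue',.014,(230,100,420,330))); inpress()
print(pose()[0])
c=shot('top','t11.png'); cv2.imwrite('pics/t11c.png',cv2.resize(c['color'][120:270,220:420,::-1],None,fx=3.7,fy=3.7,interpolation=cv2.INTER_CUBIC))
E
```

```text
((0.43321478271484376, 0.23582110595703126, 140.61453247070312, 51.282569885253906, -77.04807662963867), (307, 131, 53, 132))
press-frame tcp x -0.2338 y 0.2094 z 0.3729 yaw 11.7 zax [ 0.001  0.009 -1.   ] F [0.2 0.2 0.2] w 0.996 t 13.85
[0.41899165 0.2602426  0.37289334]
```

View pics/w11.png

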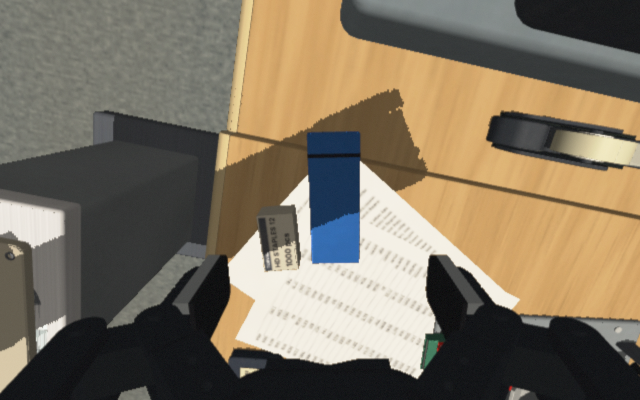

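View pics/t11c.png

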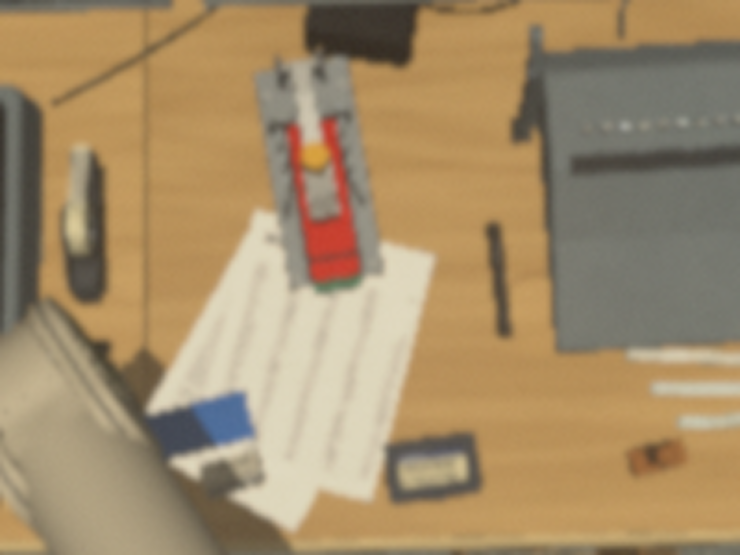

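Blue measures 141×51 mm, centred at (0.433, 0.236), with the staple box clear of its band end (top of image, row 131). Top view: red sits in the press with the green end showing.

```bash
python3 - <<'E'
from h import *
plan((.4203,.2918,.24),down(12.95),n=4)
E
```

```text
4 [[0.04, -0.15, 0.67, -0.02, -0.01, -0.06], [0.04, -0.15, 0.67, -0.02, -0.01, -0.06], [0.04, -0.15, 0.66, -0.02, -0.01, -0.06], [0.04, -0.15, 0.66, -0.02, -0.01, -0.06]]
```

Call:
servo_tool --motion '[[[0.04, -0.15, 0.67, -0.02, -0.01, -0.06], [0.04, -0.15, 0.67, -0.02, -0.01, -0.06], [0.04, -0.15, 0.66, -0.02, -0.01, -0.06], [0.04, -0.15, 0.66, -0.02, -0.01, -0.06], [0, 0, 0, 0, 0, 0]]]'

```text
clock: 14.4
position: [0.425, 0.2903, 0.2379]
ee_rot: [0.994, 0.113, 0.002, -0.002]
ft_force: [-0.1, -0.3, 0.3]
grip_width: 0.998
```

```bash
python3 - <<'E'
from h import *
inpress();print(pose()[0]);plan((.4203,.2918,.173),down(12.95),n=3)
E
```

```text
press-frame tcp x -0.2234 y 0.2383 z 0.2379 yaw 12.94 zax [ 0.004  0.004 -1.   ] F [-0.1 -0.3  0.3] w 0.998 t 14.4
[0.4250074  0.29034432 0.23793781]
3 [[-0.03, -0.02, 0.43, -0.01, -0.02, 0.0], [-0.03, -0.02, 0.43, -0.01, -0.02, 0.0], [-0.03, -0.02, 0.43, -0.01, -0.02, 0.0]]
```

Call:
servo_tool --motion '[[[-0.04, -0.01, 0.43, -0.01, -0.02, 0], [-0.04, -0.01, 0.43, -0.01, -0.02, 0], [-0.04, -0.01, 0.43, -0.01, -0.03, 0], [-0.02, 0, 0.02, 0, -0.02, 0], [0, 0, 0, 0, 0, 0]]]'

```text
clock: 14.9
position: [0.4229, 0.2886, 0.1774]
ee_rot: [0.994, 0.112, 0.002, -0.001]
ft_force: [0.5, 1.3, -0.4]
grip_width: 1.0
```

```bash
python3 - <<'E'
from h import *
c=shot('wrist','w12.png');inpress();print(pose()[0])
E
```

```text
press-frame tcp x -0.2257 y 0.2369 z 0.1776 yaw 12.84 zax [ 0.003  0.003 -1.   ] F [-0.3  0.1  0.3] w 1.004 t 14.95
[0.42295466 0.28864035 0.1775633 ]
```

View pics/w12.png

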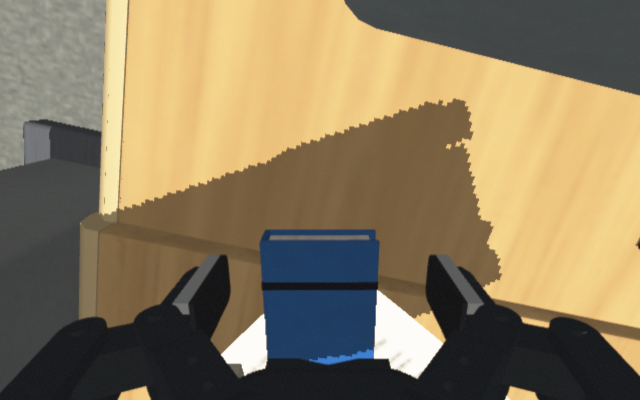

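Call:
servo_tool --motion '[[[-0.06, -0.07, 0.08, 0, -0.03, -0.02], [-0.03, -0.03, 0.05, 0, -0.02, 0], [0, 0, 0.02, 0, 0, 0]]]'

```text
clock: 15.25
position: [0.4184, 0.2935, 0.173]
ee_rot: [0.994, 0.113, 0.001, -0.003]
ft_force: [-0.5, -0.2, 0.6]
grip_width: 0.995
```

```bash
python3 - <<'E'
from h import *
c=shot('wrist','w13.png');inpress();print(pose()[0])
m=masks(c)['blue']
for v in (250,270,310): u=np.where(m[v,230:420])[0]+230; print(u[0],u[-1])
E
```

```text
press-frame tcp x -0.2295 y 0.2422 z 0.1729 yaw 12.94 zax [ 0.002  0.005 -1.   ] F [-0.5 -0.4  0.5] w 0.997 t 15.3
[0.41842752 0.29339948 0.17288047]
270 382
267 386
270 383
```

Call:
servo_tool --motion '[[[0, 0.01, 0, 0, 0, 0], [0, 0, 0, 0, 0, 0], [0, 0, 0, 0, 0, 0], [0, 0, 0, 0, 0, 0], [0, 0, 0, 0, 0, 0], [0, 0, 0, 0, 0, 0]]]' --jaw 255 --force 80

```text
clock: 15.9
position: [0.4188, 0.293, 0.1739]
ee_rot: [0.994, 0.113, 0.001, -0.003]
ft_force: [-0.3, -0.1, 0.7]
grip_width: 0.583
```

```bash
python3 - <<'E'
from h import *
c=shot('wrist','w14.png');inpress();print(pose()[0])
E
```

```text
press-frame tcp x -0.2292 y 0.2418 z 0.1738 yaw 12.94 zax [ 0.002  0.006 -1.   ] F [-0.3  1.1  0.8] w 0.584 t 15.95
[0.41878981 0.29302001 0.17384794]
```

View pics/w14.png

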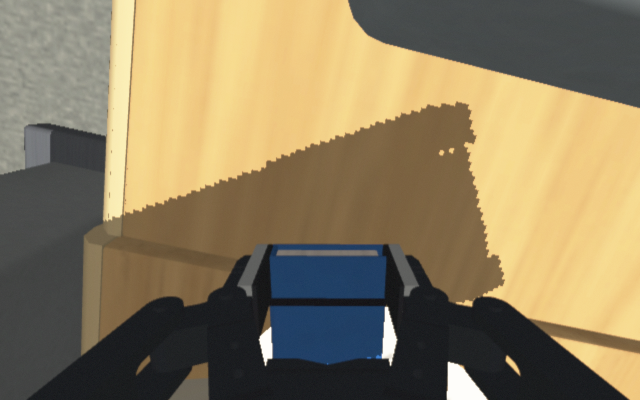

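Call:
servo_tool --motion '[[[0, 0, -0.4, 0, 0, 0], [0, 0, -0.7, 0, 0, 0], [0, 0, -0.7, 0, 0, 0], [0, 0, 0, 0, 0, 0]]]'

```text
clock: 16.35
position: [0.4181, 0.2919, 0.265]
ee_rot: [0.994, 0.112, -0.0, -0.001]
ft_force: [0.8, 0.2, -1.3]
grip_width: 0.579
```

```bash
python3 - <<'E'
from h import *
inpress();plan(pw(-.20,0.0,.25),down(98.45),n=18)
E
```

```text
press-frame tcp x -0.2300 y 0.2408 z 0.2650 yaw 12.92 zax [-0.001  0.002 -1.   ] F [ 0.8  0.2 -1.3] w 0.579 t 16.35
18 [[0.01, 0.27, 0.02, 0.0, 0.0, -0.95], [-0.01, 0.27, 0.02, 0.0, 0.0, -0.95], [-0.03, 0.27, 0.02, 0.0, 0.0, -0.95], [-0.05, 0.26, 0.02, 0.0, 0.0, -0.95], [-0.08, 0.26, 0.02, 0.0, 0.0, -0.95], [-0.1, 0.25, 0.02, 0.0, 0.0, -0.95], [-0.12, 0.24, 0.02, 0.0, 0.0, -0.95], [-0.14, 0.23, 0.02, 0.0, 0.0, -0.95], [-0.16, 0.22, 0.02, 0.0, 0.0, -0.95], [-0.17, 0.21, 0.02, 0.0, 0.0, -0.95], [-0.19, 0.19, 0.02, 0.0, 0.0, -0.95], [-0.21, 0.17, 0.02, 0.0, 0.0, -0.95], [-0.22, 0.16, 0.02, 0.0, 0.0, -0.95], [-0.23, 0.14, 0.02, 0.0, 0.0, -0.95], [-0.24, 0.12, 0.02, 0.0, 0.0, -0.95], [-0.25, 0.1, 0.02, 0.0, 0.0, -0.95], [-0.26, 0.08, 0.02, 0.0, 0.0, -0.95], [-0.26, 0.06, 0.02, 0.0, 0.0, -0.95]]
```

Call:
servo_tool --motion '[[[0.01, 0.27, 0.02, 0, 0, -0.95], [-0.01, 0.27, 0.02, 0, 0, -0.95], [-0.03, 0.27, 0.02, 0, 0, -0.95], [-0.05, 0.26, 0.02, 0, 0, -0.95], [-0.08, 0.26, 0.02, 0, 0, -0.95], [-0.1, 0.25, 0.02, 0, 0, -0.95], [-0.12, 0.24, 0.02, 0, 0, -0.95], [-0.14, 0.23, 0.02, 0, 0, -0.95], [-0.16, 0.22, 0.02, 0, 0, -0.95], [-0.17, 0.21, 0.02, 0, 0, -0.95], [-0.19, 0.19, 0.02, 0, 0, -0.95], [-0.21, 0.17, 0.02, 0, 0, -0.95]]]'

```text
clock: 17.55
position: [0.4609, 0.1312, 0.2425]
ee_rot: [0.807, 0.591, -0.005, -0.002]
ft_force: [-0.4, -0.5, -0.7]
grip_width: 0.584
```

```bash
python3 - <<'E'
from h import *
inpress();plan(pw(-.20,0.0,.235),down(98.45),n=7)
E
```

```text
press-frame tcp x -0.2113 y 0.0756 z 0.2425 yaw 72.43 zax [-0.01  -0.003 -1.   ] F [-0.4 -0.5 -0.7] w 0.584 t 17.55
7 [[-0.18, 0.12, 0.02, -0.02, 0.01, -0.74], [-0.19, 0.11, 0.02, -0.02, 0.01, -0.74], [-0.19, 0.1, 0.02, -0.02, 0.01, -0.74], [-0.2, 0.09, 0.02, -0.02, 0.01, -0.74], [-0.21, 0.07, 0.02, -0.02, 0.01, -0.74], [-0.21, 0.06, 0.02, -0.02, 0.01, -0.74], [-0.21, 0.05, 0.02, -0.02, 0.01, -0.74]]
```

Call:
servo_tool --motion '[[[-0.18, 0.12, 0.02, -0.02, 0.01, -0.74], [-0.19, 0.11, 0.02, -0.02, 0.01, -0.74], [-0.19, 0.1, 0.02, -0.02, 0.01, -0.74], [-0.2, 0.09, 0.02, -0.02, 0.01, -0.74], [-0.21, 0.07, 0.02, -0.02, 0.01, -0.74], [-0.21, 0.06, 0.02, -0.02, 0.01, -0.74], [-0.21, 0.05, 0.02, -0.02, 0.01, -0.74], [0, 0, 0, 0, 0, 0], [0, 0, 0, 0, 0, 0]]]'

```text
clock: 18.45
position: [0.481, 0.0526, 0.2266]
ee_rot: [0.648, 0.762, -0.004, -0.002]
ft_force: [-0.6, 1.3, -2.1]
grip_width: 0.585
```

```bash
cat >> h.py <<'E'
def gripang(c,col,off):
    p,r,o=pose(); m=masks(c)[col]; z=p[2]-off; L=[];Q=[]
    for v in range(262,352,3):
        us=np.where(m[v,255:400])[0]+255
        if len(us)<90: continue
        L.append(ray(c,us[0]-.5,v,z)[:2]);Q.append(ray(c,us[-1]+.5,v,z)[:2])
    for q in (L,Q):
        vx,vy,x0,y0=cv2.fitLine(np.array(q,np.float32)*1000,cv2.DIST_HUBER,0,.01,.01).ravel()
        e=np.array([x0,y0])/1000-PO; print('edge ang-PA',np.degrees(np.arctan2(vy,vx))-PA,'pt',e@D,e@N)
E
python3 - <<'E'
from h import *
inpress()
c=shot('wrist','w15.png'); gripang(c,'blue',.16)
c=shot('top','t15.png'); edges(c,'blue',.075,(285,185,330,205)); 
cv2.imwrite('pics/t15c.png',cv2.resize(c['color'][130:290,230:390,::-1],None,fx=3.7,fy=3.7,interpolation=cv2.INTER_CUBIC))
inpress()
E
```

```text
press-frame tcp x -0.2030 y -0.0051 z 0.2266 yaw 99.27 zax [-0.009 -0.003 -1.   ] F [-0.6  1.3 -2.1] w 0.585 t 18.45
edge ang-PA -0.388669 pt -0.19064485761544797 -0.02889532449973398
edge ang-PA 1.4764385 pt -0.18411869143107112 0.021671673438555257
blue 188 6 L x-0.082 y-0.0063 R x-0.086 y-0.0286 mid -0.0175
blue 189 11 L x-0.082 y0.0130 R x-0.089 y-0.0280 mid -0.0075
blue 190 13 L x-0.085 y0.0210 R x-0.093 y-0.0273 mid -0.0032
blue 191 9 L x-0.088 y0.0217 R x-0.094 y-0.0118 mid 0.0049
press-frame tcp x -0.2029 y -0.0049 z 0.2268 yaw 99.33 zax [-0.008 -0.003 -1.   ] F [ 0.  -0.3 -1.8] w 0.585 t 18.55
```

View pics/t15c.png

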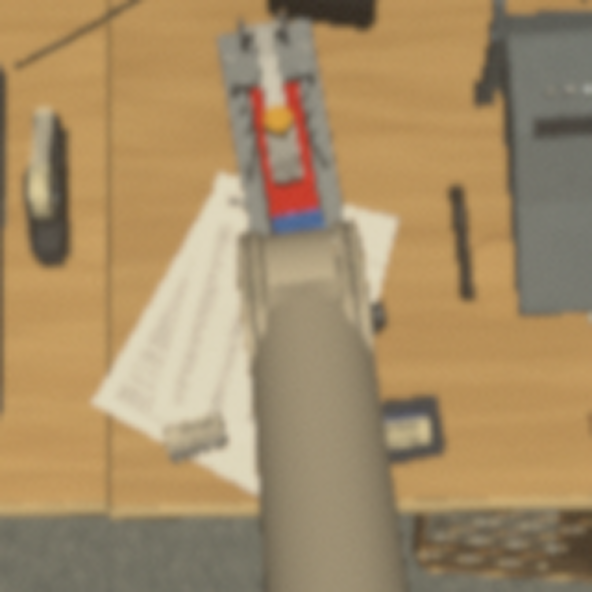

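View pics/w15.png

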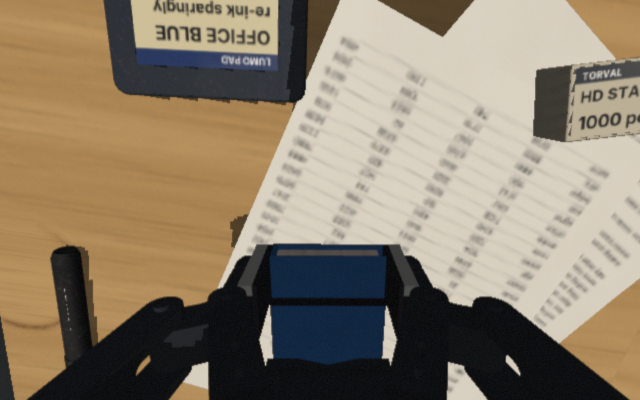

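```bash
python3 - <<'E'
from h import *
plan(pw(-.20,0.0,.213),down(98.9),n=3)
E
```

```text
3 [[0.03, 0.02, 0.09, -0.03, 0.0, 0.03], [0.03, 0.02, 0.09, -0.03, 0.0, 0.03], [0.03, 0.02, 0.09, -0.03, 0.0, 0.03]]
```

Call:
servo_tool --motion '[[[0.03, 0.02, 0.08, -0.04, 0, 0.03], [0.03, 0.02, 0.08, -0.04, 0, 0.03], [0.03, 0.02, 0.08, -0.04, 0, 0.03], [0, 0, 0, 0, 0, 0]]]'

```text
clock: 18.95
position: [0.483, 0.06, 0.2135]
ee_rot: [0.65, 0.76, 0.001, 0.001]
ft_force: [-0.2, -0.8, -1.0]
grip_width: 0.58
```

```bash
python3 - <<'E'
from h import *
inpress()
c=cams.camera('top'); edges(c,'blue',.053,(285,185,330,195));edges(c,'red',.036,(285,178,330,190)); 
c=shot('scene','s16.png');cv2.imwrite('pics/s16c.png',cv2.resize(c['color'][140:230,270:380,::-1],None,fx=6.5,fy=6.5,interpolation=cv2.INTER_CUBIC))
E
```

```text
press-frame tcp x -0.1999 y 0.0019 z 0.2135 yaw 98.86 zax [ 0.003 -0.    -1.   ] F [-0.2 -0.8 -1. ] w 0.58 t 18.95
blue 188 8 L x-0.075 y0.0091 R x-0.080 y-0.0211 mid -0.0060
blue 189 12 L x-0.076 y0.0249 R x-0.084 y-0.0205 mid 0.0022
blue 190 12 L x-0.080 y0.0255 R x-0.088 y-0.0198 mid 0.0028
blue 191 12 L x-0.084 y0.0261 R x-0.091 y-0.0192 mid 0.0035
blue 192 6 L x-0.087 y0.0268 R x-0.091 y0.0041 mid 0.0154
red 178 7 L x-0.028 y0.0261 R x-0.037 y-0.0277 mid -0.0008
red 179 11 L x-0.032 y0.0267 R x-0.041 y-0.0270 mid -0.0001
red 180 13 L x-0.037 y0.0235 R x-0.045 y-0.0263 mid -0.0014
red 181 14 L x-0.040 y0.0242 R x-0.050 y-0.0295 mid -0.0027
red 182 14 L x-0.044 y0.0248 R x-0.054 y-0.0289 mid -0.0020
red 183 14 L x-0.048 y0.0254 R x-0.058 y-0.0282 mid -0.0014
red 184 14 L x-0.052 y0.0261 R x-0.062 y-0.0275 mid -0.0007
red 185 14 L x-0.056 y0.0267 R x-0.066 y-0.0269 mid -0.0001
red 186 7 L x-0.061 y0.0235 R x-0.065 y-0.0033 mid 0.0101
```

View pics/s16c.png

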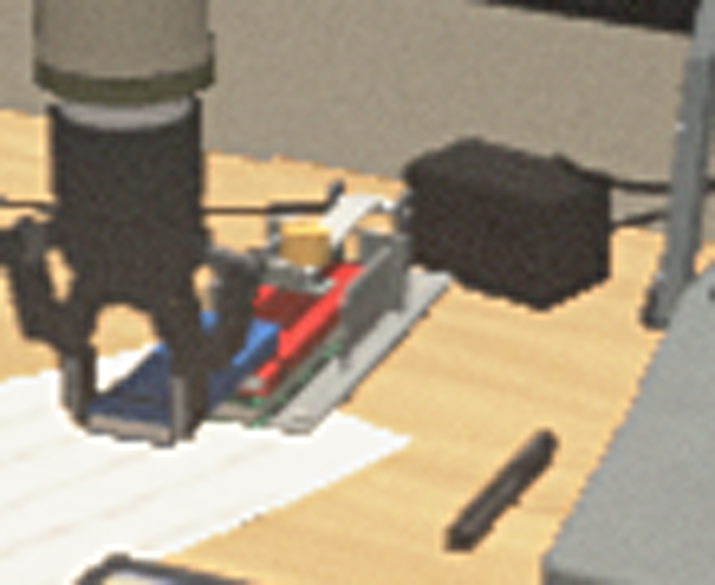

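Call:
servo_tool --motion '[[[-0.03, 0.2, 0.02, 0, 0, 0], [-0.02, 0.2, 0.01, 0, 0, 0], [0, 0.2, 0.01, 0, 0, 0], [0, 0.2, 0, 0, 0, 0], [0, 0.2, 0, 0, 0, 0], [0, 0.2, 0, 0, 0, 0]]]'

```text
clock: 19.65
position: [0.5475, 0.0666, 0.2119]
ee_rot: [0.651, 0.759, 0.0, 0.001]
ft_force: [-3.2, -0.4, -2.5]
grip_width: 0.586
```

```bash
python3 - <<'E'
from h import *
inpress()
c=shot('scene','s17.png');cv2.imwrite('pics/s17c.png',cv2.resize(c['color'][140:230,270:380,::-1],None,fx=6.5,fy=6.5,interpolation=cv2.INTER_CUBIC))
E
```

```text
press-frame tcp x -0.1351 y -0.0010 z 0.2119 yaw 98.83 zax [ 0.002 -0.    -1.   ] F [-3.2 -0.4 -2.5] w 0.586 t 19.65
```

View pics/s17c.png

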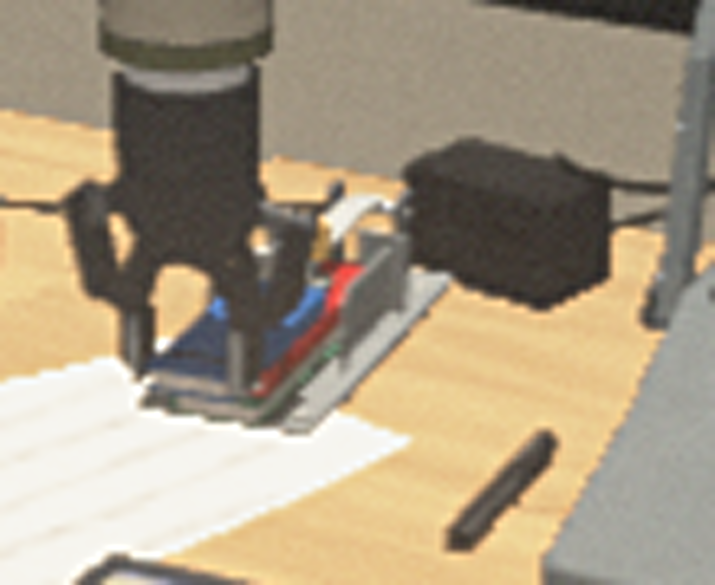

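Call:
servo_tool --motion '[[[0, 0.2, 0.02, 0, 0, 0], [0, 0.2, 0.01, 0, 0, 0], [0, 0.2, 0, 0, 0, 0], [0, 0.2, 0, 0, 0, 0], [0, 0.12, 0, 0, 0, 0]]]'

```text
clock: 20.2
position: [0.595, 0.0742, 0.21]
ee_rot: [0.65, 0.76, -0.002, -0.002]
ft_force: [-3.7, 0.4, 1.9]
grip_width: 0.58
```

```bash
python3 - <<'E'
from h import *
inpress()
c=shot('scene','s18.png');cv2.imwrite('pics/s18c.png',cv2.resize(c['color'][140:230,270:380,::-1],None,fx=6.5,fy=6.5,interpolation=cv2.INTER_CUBIC))
E
```

```text
press-frame tcp x -0.0870 y -0.0005 z 0.2100 yaw 98.85 zax [-0.005 -0.001 -1.   ] F [-3.7  0.4  1.9] w 0.58 t 20.2
```

View pics/s18c.png

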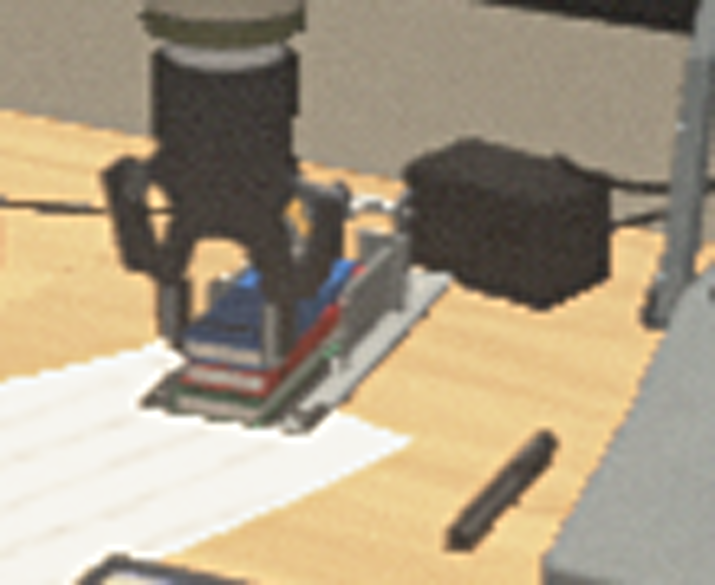

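Call:
servo_tool --motion '[[[0, 0.18, 0, 0, 0, 0], [0, 0.18, -0.01, 0, 0, 0]]]'

```text
clock: 20.45
position: [0.6134, 0.077, 0.2103]
ee_rot: [0.651, 0.759, -0.002, -0.002]
ft_force: [-2.2, -0.7, -0.8]
grip_width: 0.582
```

```bash
python3 - <<'E'
from h import *
inpress()
c=shot('wrist','w18.png')
E
```

```text
press-frame tcp x -0.0684 y -0.0005 z 0.2103 yaw 98.84 zax [-0.006 -0.001 -1.   ] F [-2.2 -0.7 -0.8] w 0.582 t 20.45
```

Call:
servo_tool --motion '[[[0, 0.14, 0, 0, 0, 0], [0, 0.1, 0, 0, 0, 0]]]'

```text
clock: 20.7
position: [0.6254, 0.0788, 0.2098]
ee_rot: [0.651, 0.759, -0.004, -0.004]
ft_force: [-33.4, -3.3, 27.9]
grip_width: 0.582
```

```bash
python3 - <<'E'
from h import *
inpress()
c=shot('wrist','w18.png')
E
```

```text
press-frame tcp x -0.0563 y -0.0004 z 0.2098 yaw 98.83 zax [-0.011 -0.001 -1.   ] F [-33.4  -3.3  27.9] w 0.582 t 20.7
```

The stop contact has the same signature as red's, with the same 2.5 mm offset. I'll relax, open and retreat straight up.

Call:
servo_tool --motion '[[[0, 0, -0.02, 0, 0, 0], [0, 0, -0.01, 0, 0, 0], [0, 0, 0, 0, 0, 0]]]'

```text
clock: 21.05
position: [0.6256, 0.0788, 0.2111]
ee_rot: [0.651, 0.759, -0.005, -0.005]
ft_force: [-2.8, 0.4, -0.9]
grip_width: 0.582
```

Call:
servo_tool --motion '[[[0, 0, 0, 0, 0, 0], [0, 0, 0, 0, 0, 0], [0, 0, 0, 0, 0, 0], [0, 0, 0, 0, 0, 0], [0, 0, -0.3, 0, 0, 0], [0, 0, -0.6, 0, 0, 0], [0, 0, -0.8, 0, 0, 0], [0, 0, -0.8, 0, 0, 0], [0, 0.8, -0.8, 0, 0, 0], [0, 0.8, 0, 0, 0, 0], [0, 0.6, 0, 0, 0, 0], [0, 0, 0, 0, 0, 0]]]' --jaw 0

```text
clock: 22.25
position: [0.7329, 0.0951, 0.3872]
ee_rot: [0.651, 0.76, -0.0, -0.001]
ft_force: [0.2, 0.4, 0.1]
grip_width: 1.0
```

```bash
python3 - <<'E'
from h import *
inpress()
c=shot('wrist','w19.png')
for col,z in (('blue',.05),('red',.036),('green',.022)):
  try:
    (x,y,w,h,a),bb=rect(c,col,z,(240,0,420,260)); e=np.array([x,y])-PO; print(col,e@D,e@N,w,h,a-PA,bb)
  except Exception as ex: print(col,ex)
c=shot('scene','s19.png');cv2.imwrite('pics/s19c.png',cv2.resize(c['color'][140:230,270:380,::-1],None,fx=6.5,fy=6.5,interpolation=cv2.INTER_CUBIC))
E
```

```text
press-frame tcp x 0.0524 y -0.0001 z 0.3872 yaw 98.84 zax [-0.001  0.001 -1.   ] F [0.2 0.4 0.1] w 1.0 t 22.25
blue 0.004829940962915858 0.001267966082374839 140.08004760742188 51.9625244140625 0.0548503875732429 (298, 38, 62, 161)
red -0.08216866355549547 -0.0007937960819785153 51.90819549560547 29.46461296081543 -88.68250675201416 (296, 0, 61, 39)
green -0.0993955093607147 -0.00040075537337206057 48.68313217163086 0.7862643599510193 -89.58294792175293 (299, 0, 56, 2)
```

View pics/w19.png

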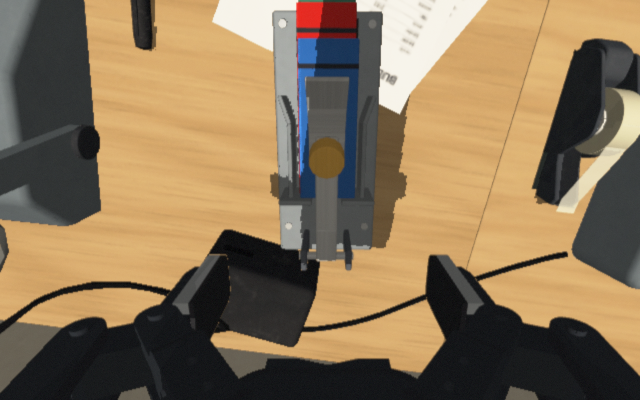

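View pics/s19c.png

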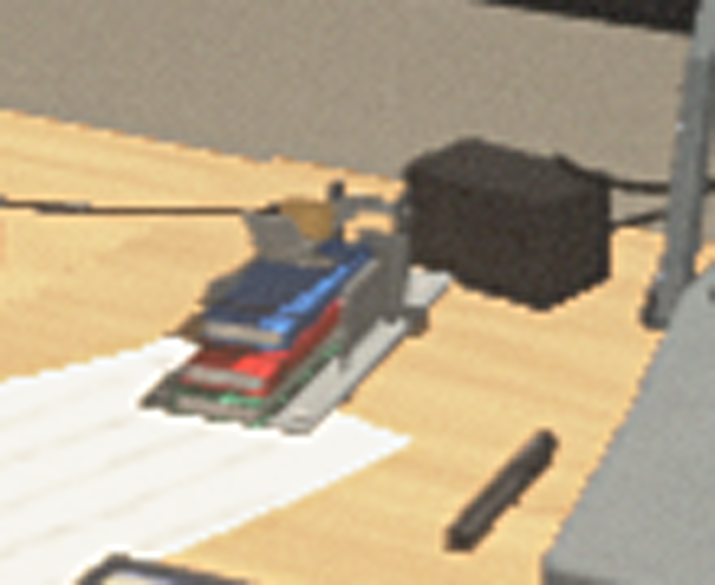

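Blue is at +4.8 mm, +1.3 mm, 0.05°. Red's trailing end is at −97 mm, meaning it is still back at the stop, and green is unmoved. The pile looks stepped and flat with the arm on blue. Handing in.

```bash
python3 - <<'E'
from h import *
print(order.hand_in()); inpress()
E
```

```text
the job is handed in; nothing more can be done
None
the job is handed in; nothing more can be done
```

I slid the red book onto the green one and then the blue one onto the red. Each went in under the weighted arm until it met the stop, and I handed the job in at about 22 s. No verdict was reported.

Positions are in the press's frame, from the wrist camera:

| Book | x | y | Angle to press | Target x |
|---|---|---|---|---|
| Red (before blue went in) | −11 mm | −1 mm | 0.04° | −22 to −6 mm |
| Blue (last check) | +4.8 mm | +1.3 mm | 0.05° | −7 to +9 mm |

- **Red after blue:** its outer end was at about −97 mm, so it had not moved away from the stop.
- **Green:** its outer end still showed beyond the red one. I only saw that end, so I did not re-measure its centre.
- **Heights and arm:** I did not measure book heights, tilt or the foot height. In the scene picture the pile looked flat with the arm resting on the blue book.
- **Forces:** the peak was about 46 N at the wrist (35 N along x, 30 N vertical), when the red book met the stop.
- **Red grip:** it was turned about 2.5–3° in the gripper, and I corrected that before sliding it in.
- **Other things on the counter:** none looked moved in the pictures, but I did not measure them again after the start.

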